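# Put the storage tubs away: nest the set and rest its lid

### The arm

A 6-joint arm with a two-finger parallel gripper is mounted at the origin on the work surface. World frame = base frame: x ahead of the robot, y to its left, z up, the work surface at z = 0. Lengths are in m, angles in rad, forces in N, time in s.
With the tool pointing down it reaches from about 0.3 to 0.775 m from the base axis. Payload 14.6 kg.
Tool frame: the origin (TCP) lies between the finger pads; the fingertips stand 11 mm ahead of it and the grasp point (between the pads) lies 8 mm behind it (ctrl.nose_length is the distance from the TCP to the fingertips, in m); z points along the fingers, x is the direction in which the jaws open and shut, and the axes are right-handed (so a half turn about z gives the same grasp; the last joint's range is limited). The gripper opens to 94 mm and grips with 3 to 60 N. Pads are 16 mm wide; open, the fingers measure 119 mm over their backs; the gripper's body (75 mm by 177 mm) begins 78 mm behind the grasp point.
Start: joints at [1.146, 0.3, 1.521, -0, 1.321, -0.067], TCP at [0.193, 0.515, 0.193] pointing down, gripper open.
Joint ranges: [-3.03, 3.03], [-0.79, 2.21], [0.23, 2.52], [-1.04, 4.18], [0, 3.07], [-2.55, 2.55]. Speed limits (rad/s): [2.22, 2.22, 2.57, 3.14, 3.14, 3.14].

### API

Orientations are given as [roll, pitch, yaw] about the fixed x, y, z axes, in that order (R = Rz(yaw) Ry(pitch) Rx(roll)).
In Python, from station import ctrl gives the robot as it stands.
- The arm moves only by the tool jog_arm, never from a script. Its argument "increments" is a list of rows, each an object with "delta_pos": the shift along the world's x, y, z in units of 0.25 m (1.0 is 0.25 m), a list of three; "dr": the turn, a rotation vector about the world's x, y, z in units of 0.5 rad (1.0 is 0.5 rad), a list of three. A call has 1 to 20 rows; each row is the pose to reach, as a shift and turn from the pose commanded when the call began; what a row does not reach only later rows make up. A row lasts 1/10 s, in which the tool goes at most 50 mm and 8.59 degrees, less where a joint would pass 70% of its speed; a pose out of reach is approached as far as the arm can. A call with a number of a shift or a turn outside -1 to 1 is refused whole. A call with a gripper value outside its range is refused whole. "fingers" is the gripper's target within -1 to 1 (shut at 1, half-way at 0, fully open at -1), set as the call begins (left out, the last holds). The fingers move at their own pace and stop on an object; "squeeze" is the grip in N (left out, the last holds). Time passes only in rows, so rows that repeat a pose let the fingers close. It gives the time, the measured TCP pose, the force and the opening at its end, in the units of the state.
- ctrl.get_obs(): the state, without advancing time (a new reading comes with each control period).
- ctrl.camera(name): name is "scene" or "side" or "wrist"; returns the picture (480x640x3 uint8, red, green, blue); there is no depth.
- ctrl.camera_info(name): a dict with "vertical_fov" (degrees; the focal length in pixels is half the picture's height over the tangent of half this angle, whatever the lens; pixels are square), "cx", "cy" (the principal point, pixels), "rvec" (rotation vector, rad) and "tvec" (3), from world to camera coordinates, as OpenCV has them. Camera axes: x right, y down, z forward; pixel columns grow to the right and rows downward; lengths in m; the calibration is good to about 2 mm. A picture is of the moment at which its call begins: read the wrist's pose just before it. camera_info takes no time and is no camera call; for the wrist camera it gives the pose at the moment of the call.
- ctrl.hand_in(): hands the job in, once; it reports no verdict.
The state is a dict: "time_s": time; "qpos": joint angles; "joint_vel": joint speeds; "tau": joint torques, N m; "ee_pos": TCP position; "eef_rot": TCP orientation; "force": force on the tool from outside, world axes, zero at the start; "moment": the same for the moment, N m; "grip_width": finger opening in m.
Only numpy, scipy, OpenCV 4.12 (cv2) and the standard library are available. Lean on these libraries where they do the work, as an engineer would, in place of code of your own. Each camera call takes 0.05 s, during which the arm holds its last target. There are 200 camera calls.

### The job

Put the storage set away: stand the low wide tub in the middle of the cork mat, then stand the middle tub inside it, then the tall narrow tub inside that one, all upright. Last of all lay the wooden lid, handle up, on the sloping lid rest: flat on the board, in the middle of its width, square and right up against the ledge. Set each thing down rather than dropping it, and leave the sugar jar, the salt and the pepper where they are.

Things in the scene. Friction and masses are not known exactly. Their poses are not given: they have to be found in the camera images.
- tub_low: The widest and lowest open square steel tub, 66 x 66 mm outside and 40 mm high, walls and floor 3 mm thick (inside 60 x 60 mm). Loose, starts upright on the counter. Origin at the centre of its underside; z up, x and y square to its walls.
- tub_mid: The middle-sized open square steel tub, 50 x 50 mm outside and 65 mm high, walls and floor 3 mm thick (inside 44 x 44 mm). Loose, starts upright on the counter. Origin at the centre of its underside; z up, x and y square to its walls. Standing in the low tub it shows 28 mm above that tub's rim.
- tub_tall: The narrowest and tallest open square steel tub, 34 x 34 mm outside and 90 mm high, walls and floor 3 mm thick (inside 28 x 28 mm). Loose, starts upright on the counter. Origin at the centre of its underside; z up, x and y square to its walls. Standing in the middle tub it shows 28 mm above that tub's rim.
- lid: Square wooden lid, 84 x 84 mm and 10 mm thick, with a darker wooden bar handle in the middle of its top: 14 mm wide (along lid x), 56 mm long (along lid y), standing 24 mm above the plate (top 34 mm above the underside). Loose, starts flat on the counter. Origin at the centre of the underside, z up, x and y along its edges.
- mat: Square cork mat, 110 x 110 mm, 5 mm thick, fixed to the counter. Origin at the centre of its underside, so its top is 5 mm above the origin; z up, x and y along its edges.
- slope: Board of the fixed wooden lid rest (small easel), tilted 25 degrees, low edge (dark ledge) roughly towards the robot. Origin on its upper face at the middle of the ledge's inner face, 30 mm above the counter. x up the slope, y along the ledge, z square out of the board. Face 104 (x) by 120 mm; ledge 8 mm thick, 14 mm out of the board. The lid against the ledge has its origin 42 mm along x.
- sugar_jar: Bystander: squat white jar with a dark lid, 60 mm in diameter, 70 mm high, loose. Origin at the centre of its underside.
- salt: Bystander: small white shaker, 40 mm in diameter, 60 mm high, loose. Origin at the centre of its underside.
- pepper: Bystander: small dark wooden shaker, 40 mm in diameter, 60 mm high, loose. Origin at the centre of its underside.
Mind the look-alikes: they are no part of the job. Leave any yellow look-alike of the tub_tall alone.

How it is judged:
By the outcome, as a careful person would: the job done as asked, in the order asked, and still so for the second after the job is handed in, with the robot touching nothing.
It also fails if it takes over 120 s, if anything falls off the work surface, if the arm or the gripper's body presses on something with over 40 N, if the wrist force passes 120 N, or if a joint passes its speed limit or range.

## Working session

There is one attempt and no reset: what is moved stays moved. The work goes in short steps, Python scripts to look and compute and a tool call to move; the robot and the scene stay as the last step left them, time stands still between calls to the robot, and variables do not carry over. Pictures are saved under pics/ and viewed, and the job is handed in when it is done.

Besides the shell and the picture viewer there is one more tool, called after "Call:" by a JSON object that holds its "method" and its "body", one argument or row to a line. jog_arm: Moves the arm, as the interface text tells. Its arguments: {"type":"object","properties":{"increments":{"type":"array"},"fingers":{"type":"number"},"squeeze":{"type":"number"}},"required":["increments"]}

```bash
mkdir -p pics; ls
python3 - <<'E'
from station import ctrl
import cv2
print(ctrl.get_obs())
for n in("scene","side","wrist"):
    print(n,ctrl.camera_info(n)); cv2.imwrite(f"pics/{n}0.png",ctrl.camera(n)[:,:,::-1])
E
```

```text
pics
{'time_s': 0.0, 'qpos': array([ 1.14640357e+00,  3.00442365e-01,  1.52158699e+00,  5.52521135e-06,
        1.32068569e+00, -6.66303840e-02]), 'joint_vel': array([ 1.20123393e-03,  1.82445460e-03, -8.90676965e-05,  7.64780273e-04,
       -3.18052099e-04,  1.46067117e-03]), 'tau': array([-1.59071191e-03, -5.31804907e+01, -3.52754045e+01,  7.08976854e-02,
        2.42051360e-02, -5.25964424e-05]), 'ee_pos': array([0.19250194, 0.51491779, 0.1923996 ]), 'eef_rot': array([-3.14151258e+00,  1.11954434e-03,  1.21303263e+00]), 'force': array([ 0.09416291, -0.1972248 ,  0.09892774]), 'moment': array([ 0.02225885, -0.02542128,  0.05654359]), 'grip_width': 0.09411206038704482}
scene {'vertical_fov': 48.87083418701928, 'cx': 319.2350310776618, 'cy': 240.2089403969378, 'rvec': array([ 2.13087819,  1.54624104, -0.47125544]), 'tvec': array([-0.16134215, -0.3874479 ,  1.51198374])}
side {'vertical_fov': 45.10573433448215, 'cx': 319.80214452119105, 'cy': 241.69578788649304, 'rvec': array([ 2.20243447, -0.27376936,  0.12551954]), 'tvec': array([-0.51702374,  0.09877801,  1.30644425])}
wrist {'vertical_fov': 70.20623614209158, 'cx': 321.43300698972473, 'cy': 240.18588013482824, 'rvec': array([-2.41824964, -1.6777454 , -0.19461196]), 'tvec': array([-0.55029469, -0.02422874,  0.390043  ])}
```

View pics/scene0.png

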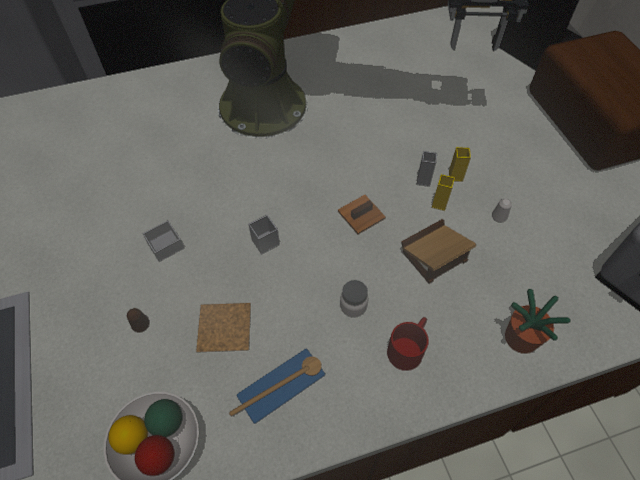

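View pics/side0.png

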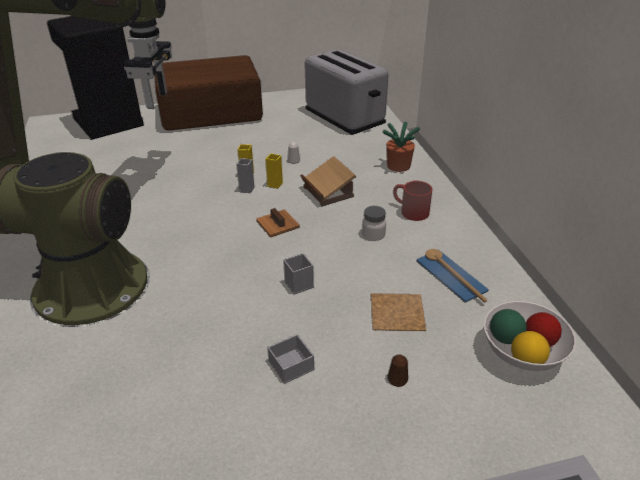

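View pics/wrist0.png

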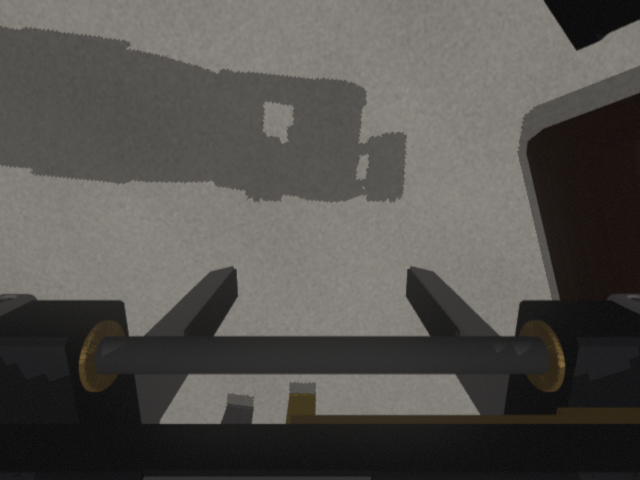

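Scene view: the tub_tall candidates are steel at (427,168) and yellow at (460,163) and (443,192). Only the grey steel one fits. Low tub (163,240), mid tub (264,234), mat (224,327), lid (361,213), slope (438,248). Next I'll view enlarged crops.

```bash
cat > h.py <<'E'
import numpy as np,cv2
from station import ctrl
def crop(src,out,x0,y0,w,h,s):
    im=cv2.imread(src)[y0:y0+h,x0:x0+w]
    im=cv2.resize(im,None,fx=s,fy=s,interpolation=cv2.INTER_CUBIC)
    im=cv2.convertScaleAbs(im,alpha=1.5)
    st=10 if s>=6 else 20
    for x in range(-(-x0//st)*st,x0+w,st):
        cv2.line(im,((x-x0)*s,0),((x-x0)*s,6),(0,255,0),1); cv2.putText(im,str(x),((x-x0)*s,16),0,.35,(0,255,0),1)
    for y in range(-(-y0//st)*st,y0+h,st):
        cv2.line(im,(0,(y-y0)*s),(6,(y-y0)*s),(0,255,0),1); cv2.putText(im,str(y),(8,(y-y0)*s+4),0,.35,(0,255,0),1)
    cv2.imwrite(out,im)
def P(info):
    f=240/np.tan(np.radians(info['vertical_fov']/2))
    K=np.array([[f,0,info['cx']],[0,f,info['cy']],[0,0,1]])
    R=cv2.Rodrigues(np.array(info['rvec'],float))[0]; return K,R,np.array(info['tvec'],float).reshape(3)
def onplane(info,uv,z):
    K,R,t=P(info); c=-R.T@t
    d=R.T@np.linalg.inv(K)@np.array([*uv,1.]); return c+d*(z-c[2])/d[2]
def tri(i1,uv1,i2,uv2):
    A=[]
    for i,uv in((i1,uv1),(i2,uv2)):
        K,R,t=P(i); M=K@np.c_[R,t]
        A+=[uv[0]*M[2]-M[0],uv[1]*M[2]-M[1]]
    X=np.linalg.svd(np.array(A))[2][-1]; return X[:3]/X[3]
def proj(i,X):
    K,R,t=P(i); p=K@(R@np.asarray(X,float)+t); return p[:2]/p[2]
E
python3 - <<'E'
from h import *
crop("pics/scene0.png","pics/c1.png",130,200,160,110,5)
crop("pics/scene0.png","pics/c2.png",330,130,160,115,5)
crop("pics/side0.png","pics/c3.png",225,130,150,115,5)
crop("pics/side0.png","pics/c4.png",255,245,180,140,4)
I=ctrl.camera_info("scene")
for n,uv in dict(tall=(427,168),low=(163,240),mid=(264,234),mat=(224,327),lid=(361,213),slope=(438,248)).items(): print(n,onplane(I,uv,0.02).round(3))
E
```

```text
tall [0.38  0.336 0.02 ]
low [ 0.39 -0.34  0.02]
mid [ 0.448 -0.112  0.02 ]
mat [ 0.65  -0.252  0.02 ]
lid [0.461 0.126 0.02 ]
slope [0.611 0.259 0.02 ]
```

View pics/c1.png

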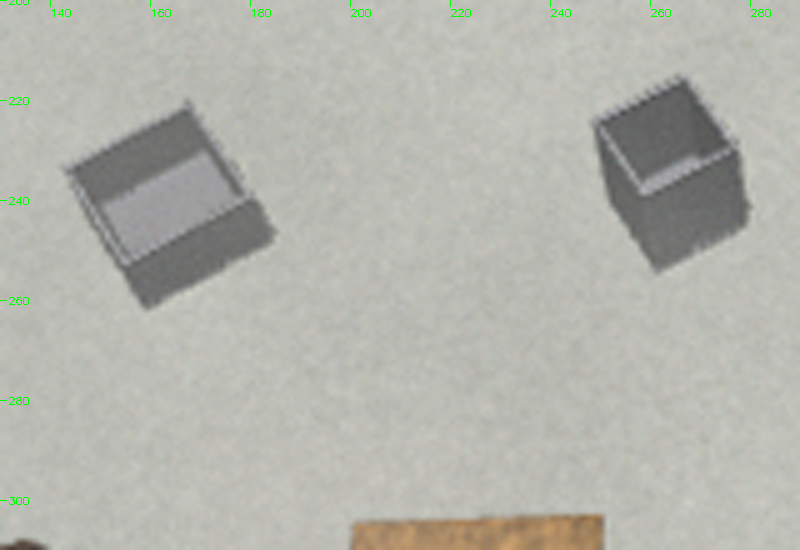

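View pics/c2.png

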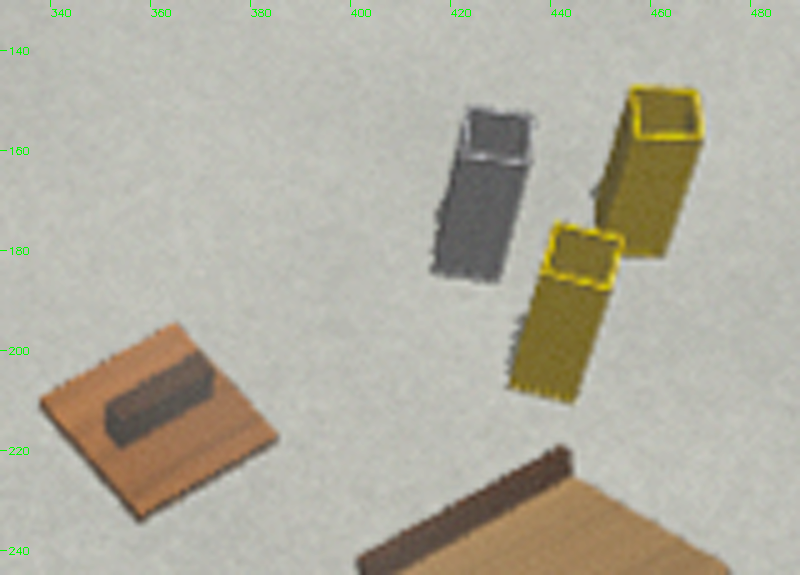

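View pics/c3.png

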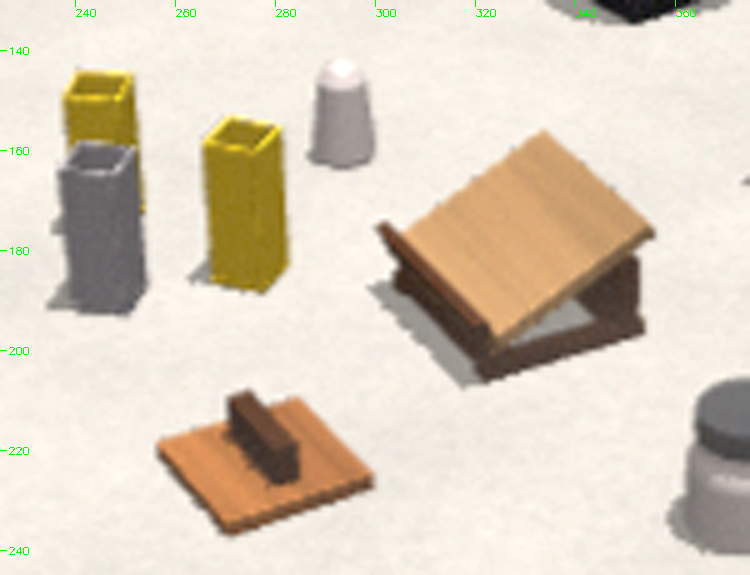

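View pics/c4.png

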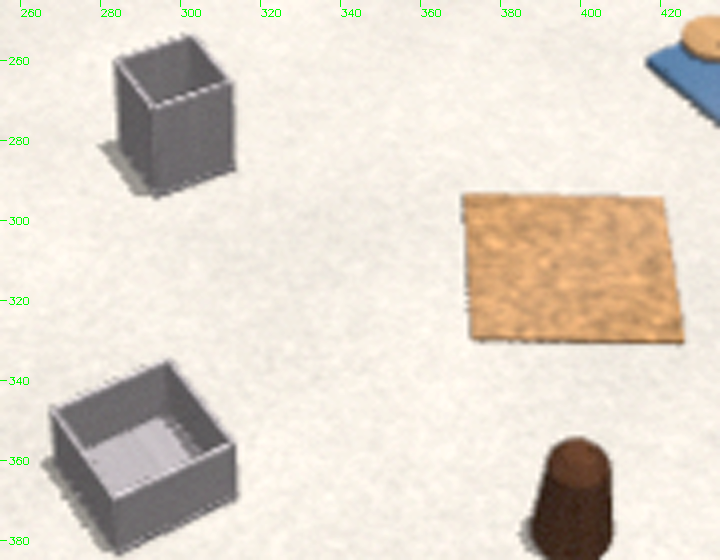

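Steel tall tub confirmed in the crop at scene (427,168) and side (243,175). The yellow ones at (460,163) and (443,192) stay untouched. Now I'll triangulate the corners.

```bash
cat > m1.py <<'E'
from h import *
S=ctrl.camera_info("scene");D=ctrl.camera_info("side")
# order: scene left,top,right,bottom
O=dict(
low=([(143.2,234),(168,220.2),(181,239.4),(155.4,253)],[(283.7,369.5),(267.5,347),(297.5,335.5),(314.2,356.2)]),
mid=([(248.6,224.4),(267.2,215.4),(278,229.6),(258.6,239)],[(293.2,272),(283.5,260.2),(303,254.2),(313.7,265.7)]),
tall=([(422,161.6),(423.6,151.4),(436.6,152.8),(435.6,162.6)],[(248.4,164.8),(237,163.4),(241.6,158.4),(252.4,159.6)]),
lid=([(338,210.4),(365.6,194.4),(385.6,217.2),(358,233.2)],[(270.6,235.2),(256.4,218.6),(284.4,209.6),(299.8,226)]),
mat=([(197,351.5),(200.5,304.5),(250.5,303.5),(250.5,350.5)],[(426,331),(372.7,330),(370.7,293.7),(421,294.5)]))
for n,(a,b) in O.items():
    X=np.array([tri(S,p,D,q) for p,q in zip(a,b)]); c=X.mean(0)
    e=[X[1]-X[0],X[2]-X[1],X[3]-X[2],X[0]-X[3]]
    yaw=np.array([np.degrees(np.arctan2(v[1],v[0])) for v in e])
    print(n,'c',c.round(4),'len',[round(np.linalg.norm(v)*1e3,1) for v in e],'yaw',((yaw+45)%90-45).round(1),'z',X[:,2].round(4))
    if n in('tall',):
        for y in ((446,181),(461.5,152)): print(onplane(S,y,.09).round(3))
W=ctrl.camera_info("wrist");K,R,t=P(W)
o=ctrl.get_obs(); r,p,y=o['eef_rot']
from scipy.spatial.transform import Rotation as Ro
T=Ro.from_euler('xyz',o['eef_rot']).as_matrix()
print('cam in tool',T.T@(-R.T@t-o['ee_pos']),'axes',(T.T@R.T).round(3), 'tool x world',T[:,0])
crop("pics/scene0.png","pics/c5.png",385,200,110,85,7)
E
python3 m1.py
```

```text
low c [ 0.3919 -0.3392  0.0359] len [np.float64(64.0), np.float64(64.9), np.float64(64.1), np.float64(64.2)] yaw [18.  17.1 17.4 17. ] z [0.0362 0.0377 0.0343 0.0355]
mid c [ 0.4567 -0.1125  0.0611] len [np.float64(48.5), np.float64(48.0), np.float64(50.3), np.float64(48.4)] yaw [14.6 15.3 15.  13.2] z [0.0622 0.0607 0.0594 0.062 ]
tall c [0.4019 0.3204 0.0883] len [np.float64(33.7), np.float64(31.3), np.float64(32.0), np.float64(32.3)] yaw [-30.6 -29.5 -29.2 -26.5] z [0.0888 0.0883 0.0879 0.0882]
[0.483 0.325 0.09 ]
[0.412 0.401 0.09 ]
lid c [0.4537 0.1317 0.005 ] len [np.float64(84.3), np.float64(82.4), np.float64(83.8), np.float64(82.4)] yaw [16.3 15.7 16.3 16.1] z [0.0049 0.006  0.0054 0.0039]
mat c [ 6.408e-01 -2.517e-01 -6.000e-04] len [np.float64(108.9), np.float64(110.3), np.float64(110.0), np.float64(111.7)] yaw [-15.  -16.2 -14.3 -16.8] z [-0.0011  0.0003  0.0001 -0.0017]
cam in tool [ 0.00084898 -0.06638031 -0.19192931] axes [[ 1.     0.    -0.   ]
 [ 0.     0.973  0.231]
 [ 0.    -0.231  0.973]] tool x world [ 3.50228440e-01  9.36663943e-01 -8.35416342e-04]
```

View pics/c5.png

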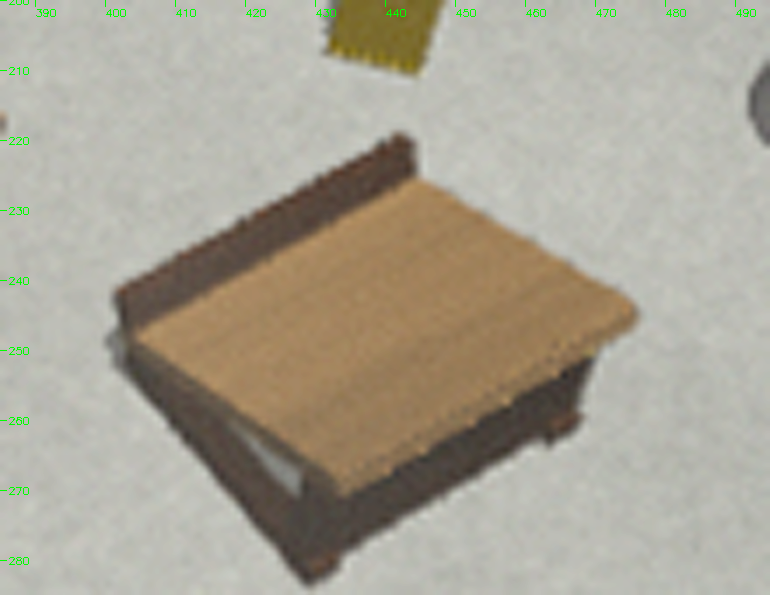

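Call:
{"method": "jog_arm", "body": {
  "increments": [
    {"delta_pos": [0.1,-0.1,0.02],"dr": [0,0,-0.04]},
    {"delta_pos": [0.25,-0.24,0.05],"dr": [0,0,-0.1]},
    {"delta_pos": [0.4,-0.38,0.1],"dr": [0,0,-0.16]},
    {"delta_pos": [0.55,-0.52,0.1],"dr": [0,0,-0.22]},
    {"delta_pos": [0.7,-0.66,0.1],"dr": [0,0,-0.28]},
    {"delta_pos": [0.8,-0.76,0.1],"dr": [0,0,-0.314]},
    {"delta_pos": [0.84,-0.8,0.1],"dr": [0,0,-0.314]},
    {"delta_pos": [0.84,-0.8,0.1],"dr": [0,0,-0.314]},
    {"delta_pos": [0.84,-0.8,0.1],"dr": [0,0,-0.314]},
    {"delta_pos": [0.84,-0.8,0.1],"dr": [0,0,-0.314]}
  ],
  "fingers": -1
}}

```text
time_s: 1.15
ee_pos: [0.4017, 0.3162, 0.2179]
eef_rot: [-3.141, 0.0, 1.058]
force: [-1.1, -0.1, -0.9]
grip_width: 0.094
```

```bash
cat >> h.py <<'E'
import json
def snap(name):
    o=ctrl.get_obs(); I=ctrl.camera_info("wrist"); im=ctrl.camera("wrist")[:,:,::-1]
    cv2.imwrite(f"pics/{name}.png",im)
    json.dump({k:(np.asarray(v).tolist()) for k,v in I.items()},open(f"pics/{name}.json","w"))
    print(name,round(o['time_s'],2),'pos',o['ee_pos'].round(4),'rot',np.degrees(o['eef_rot']).round(2),'F',o['force'].round(1),'w',round(o['grip_width'],4),'v',abs(o['joint_vel']).max().round(3))
def info(name): return json.load(open(f"pics/{name}.json"))
E
python3 -c "
from h import *
snap('w1')"
```

```text
w1 1.15 pos [0.4017 0.3162 0.2179] rot [-179.99    0.     60.6 ] F [-1.1 -0.1 -0.9] w 0.094 v 0.003
```

View pics/w1.png

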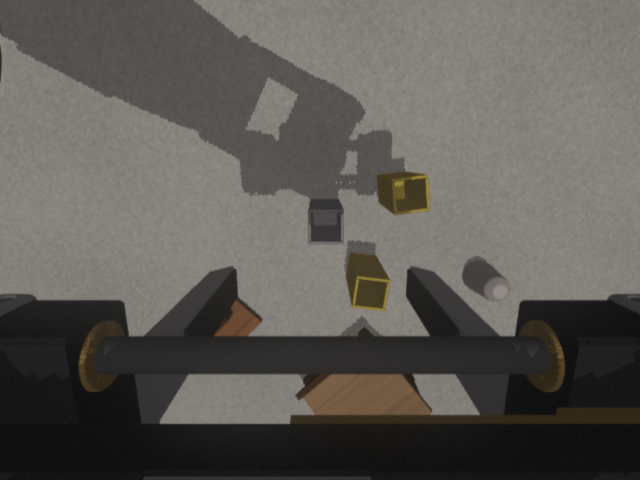

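w1: the steel tall tub is at (326,222), with yellow look-alikes at (405,195) and (370,293). There is enough finger room along image x with a partial opening. Next I'll go above the lid, turning to yaw ≈16°.

Call:
{"method": "jog_arm", "body": {
  "increments": [
    {"delta_pos": [0.05,-0.1,0.03],"dr": [0,0,-0.2]},
    {"delta_pos": [0.1,-0.25,0.07],"dr": [0,0,-0.45]},
    {"delta_pos": [0.15,-0.4,0.1],"dr": [0,0,-0.7]},
    {"delta_pos": [0.2,-0.55,0.13],"dr": [0,0,-0.9]},
    {"delta_pos": [0.21,-0.7,0.13],"dr": [0,0,-1.0]},
    {"delta_pos": [0.21,-0.74,0.13],"dr": [0,0,-1.0]},
    {"delta_pos": [0.21,-0.74,0.13],"dr": [0,0,-1.0]},
    {"delta_pos": [0.21,-0.74,0.13],"dr": [0,0,-1.0]},
    {"delta_pos": [0.21,-0.74,0.13],"dr": [0,0,-1.0]}
  ]
}}

```text
time_s: 2.1
ee_pos: [0.4549, 0.1315, 0.2504]
eef_rot: [-3.141, 0.0, 0.558]
force: [0.4, 0.3, 0.2]
grip_width: 0.0942
```

Run:
```python
from h import *
snap('w2')
S=ctrl.camera_info("scene");D=ctrl.camera_info("side")
a=[(404,248),(445,225),(475,245),(434,271)];b=[(324,197.6),(305,178),(334,156),(356,176.4)]
X=np.array([tri(S,p,D,q) for p,q in zip(a,b)]);print(X.round(4))
y=X[1]-X[0];print('ledge dir',np.degrees(np.arctan2(y[1],y[0]))-90,np.linalg.norm(y)); y=X[2]-X[3];print(np.degrees(np.arctan2(y[1],y[0]))-90)
for i,j in((0,3),(1,2)):
    v=X[j]-X[i];print(np.linalg.norm(v),np.degrees(np.arctan2(v[1],v[0])),np.degrees(np.arcsin(v[2]/np.linalg.norm(v))))
print('mid ledge',(X[0]+X[1])/2)
```

```text
w2 2.1 pos [0.4549 0.1315 0.2504] rot [-179.99    0.     31.98] F [0.4 0.3 0.2] w 0.0942 v 0.004
[[0.5898 0.1826 0.0263]
 [0.5625 0.2979 0.0262]
 [0.6544 0.3183 0.0703]
 [0.6848 0.2065 0.0639]]
ledge dir 13.296246624059307 0.11853856335128941
15.230873857981408
0.10493963806845767 14.11795932653565 20.96693136041205
0.1039363034580083 12.48896297082255 25.15547563597515
mid ledge [0.57614684 0.24024849 0.02625032]
```

View pics/w2.png

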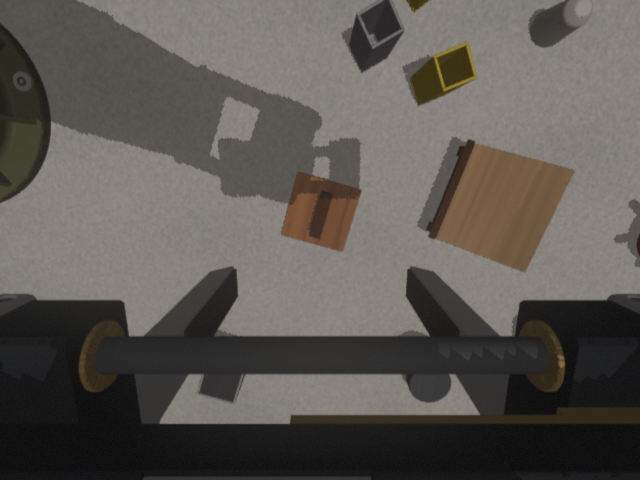

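w2: the lid is at (321,211) and the slope board spans (435,238)–(573,170), both clear. Next I'll enlarge them.

Run:
```python
from h import *
crop("pics/w2.png","pics/d1.png",275,165,95,95,6)
crop("pics/w2.png","pics/d2.png",420,130,160,145,5)
```

```text
(no output)
```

View pics/d1.png

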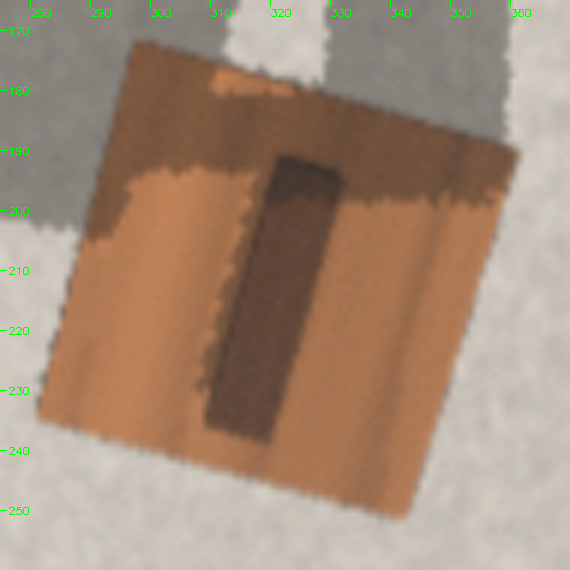

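View pics/d2.png

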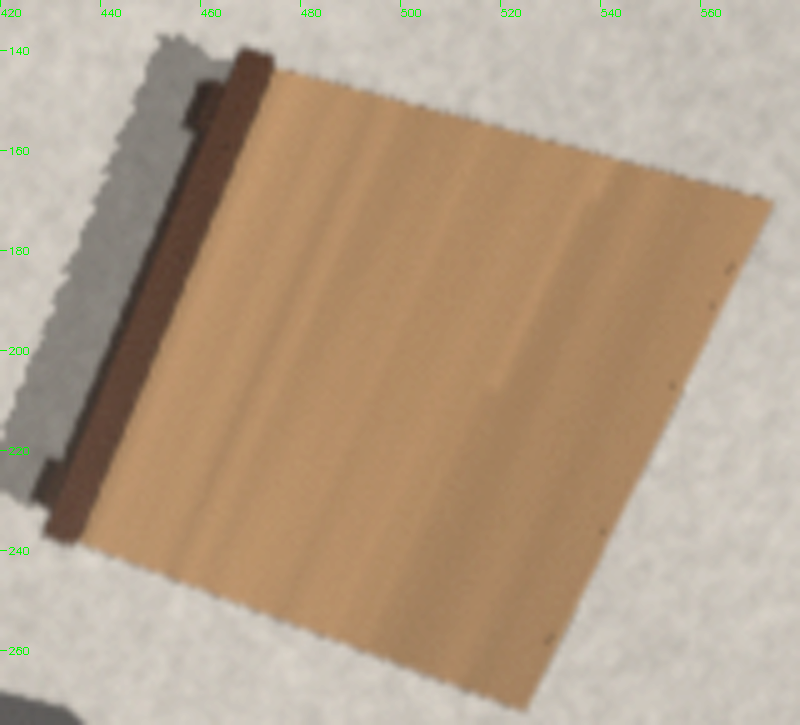

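Call:
{"method": "jog_arm", "body": {
  "increments": [
    {"delta_pos": [0.0,-0.1,0],"dr": [0,0,-0.1]},
    {"delta_pos": [0,-0.25,0],"dr": [0,0,-0.25]},
    {"delta_pos": [0,-0.42,0],"dr": [0,0,-0.4]},
    {"delta_pos": [0,-0.59,0],"dr": [0,0,-0.55]},
    {"delta_pos": [0,-0.76,0],"dr": [0,0,-0.55]},
    {"delta_pos": [0,-0.9,0],"dr": [0,0,-0.55]},
    {"delta_pos": [0,-0.98,0],"dr": [0,0,-0.55]},
    {"delta_pos": [0,-0.98,0],"dr": [0,0,-0.55]},
    {"delta_pos": [0,-0.98,0],"dr": [0,0,-0.55]},
    {"delta_pos": [0,-0.98,0],"dr": [0,0,-0.55]}
  ]
}}

```text
time_s: 3.15
ee_pos: [0.4553, -0.1136, 0.2504]
eef_rot: [-3.141, -0.0, 0.283]
force: [-0.2, -0.3, 0.7]
grip_width: 0.0939
```

```bash
python3 -c "
from h import *
snap('w3')"
```

```text
w3 3.15 pos [ 0.4553 -0.1136  0.2504] rot [-179.99   -0.     16.19] F [-0.2 -0.3  0.7] w 0.0939 v 0.003
```

View pics/w3.png

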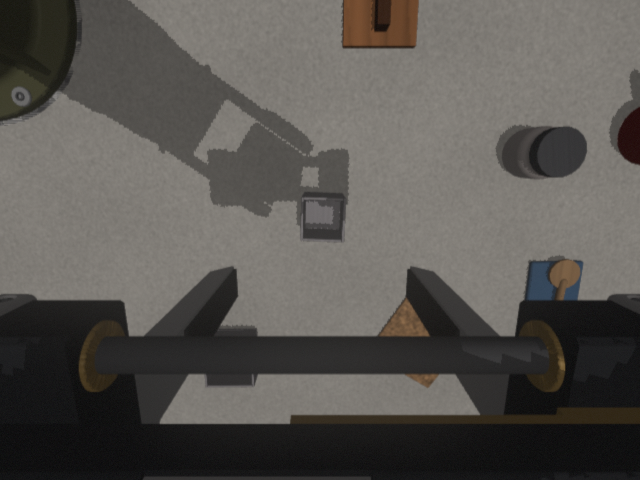

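w3: the mid tub is at (323,217) and square to the tool. The sugar jar is at (557,152). Next I'll go above the low tub.

Call:
{"method": "jog_arm", "body": {
  "increments": [
    {"delta_pos": [-0.03,-0.1,0],"dr": [0,0,0.04]},
    {"delta_pos": [-0.07,-0.25,0],"dr": [0,0,0.04]},
    {"delta_pos": [-0.11,-0.42,0],"dr": [0,0,0.04]},
    {"delta_pos": [-0.16,-0.59,0],"dr": [0,0,0.04]},
    {"delta_pos": [-0.21,-0.76,0],"dr": [0,0,0.04]},
    {"delta_pos": [-0.25,-0.87,0],"dr": [0,0,0.04]},
    {"delta_pos": [-0.25,-0.9,0],"dr": [0,0,0.04]},
    {"delta_pos": [-0.25,-0.9,0],"dr": [0,0,0.04]},
    {"delta_pos": [-0.25,-0.9,0],"dr": [0,0,0.04]}
  ]
}}

```text
time_s: 4.1
ee_pos: [0.3933, -0.3386, 0.2505]
eef_rot: [-3.141, -0.0, 0.302]
force: [0.1, -0.3, 0.6]
grip_width: 0.0935
```

```bash
python3 -c "
from h import *
snap('w4')
crop('pics/w3.png','pics/d3.png',290,180,70,70,8)
crop('pics/w4.png','pics/d4.png',270,160,100,90,7)
crop('pics/w1.png','pics/d5.png',295,185,70,70,8)"
```

```text
w4 4.1 pos [ 0.3933 -0.3386  0.2505] rot [-1.7999e+02 -1.0000e-02  1.7320e+01] F [ 0.1 -0.3  0.6] w 0.0935 v 0.008
```

View pics/w4.png

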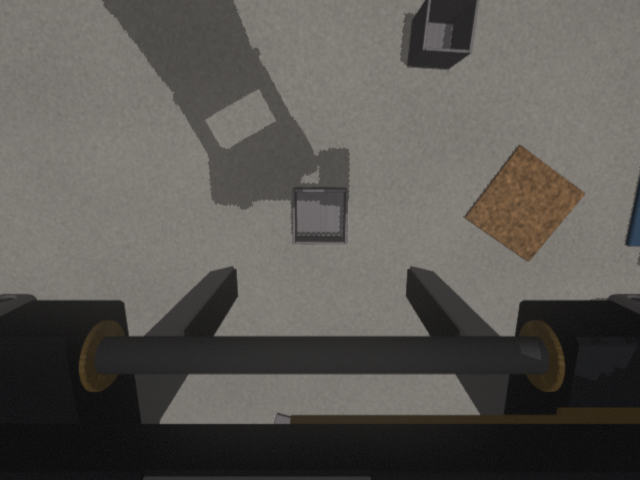

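View pics/d3.png

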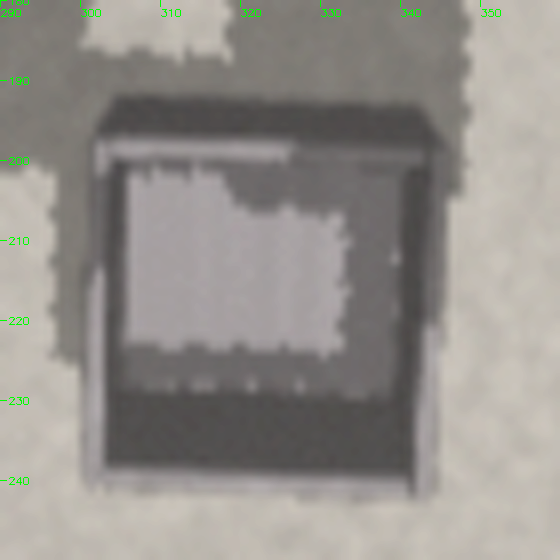

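View pics/d4.png

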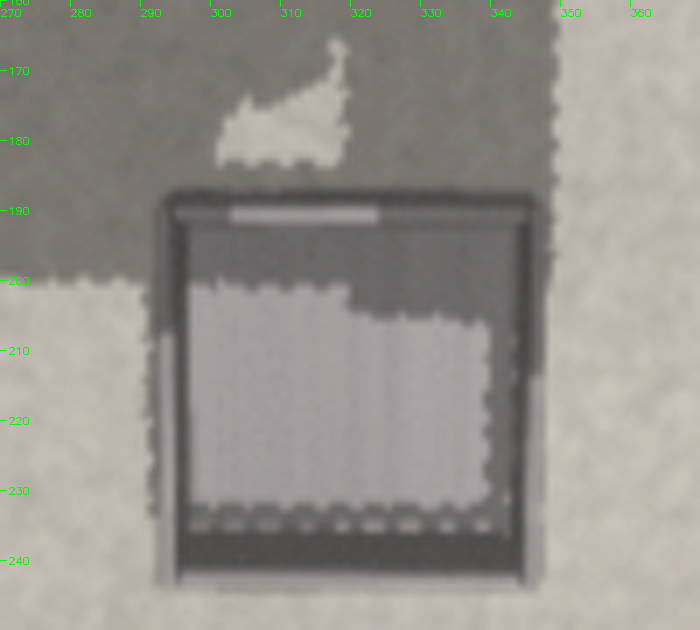

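View pics/d5.png

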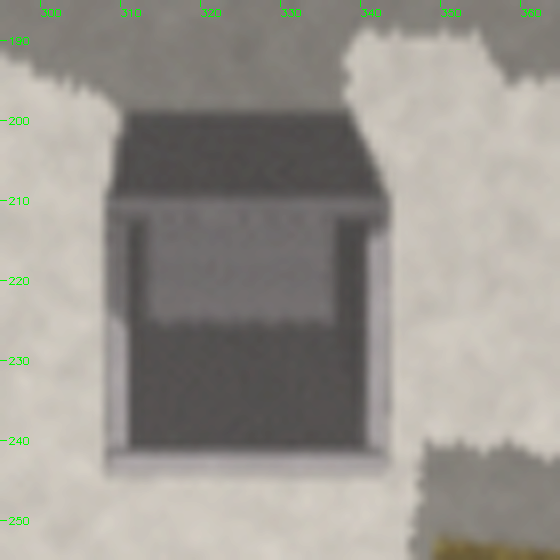

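```bash
cat > m2.py <<'E'
from h import *
from scipy.optimize import least_squares
def fit(name,uv,size,z0,free=True,off=(0,0,1)):
    I=info(name)
    if off is not None: uv=[(off[0]+(u+.5)/off[2]-.5,off[1]+(v+.5)/off[2]-.5) for u,v in uv]
    h=size/2; uv=np.array(uv)
    g=np.mean([onplane(I,p,z0) for p in uv],0); q=[onplane(I,p,z0) for p in uv]; e=q[1]-q[0]
    C0=np.array([(-h,-h),(h,-h),(h,h),(-h,h)])
    def res(p):
        c,s=np.cos(p[2]),np.sin(p[2]); z=p[3] if free else z0
        # order TL,TR,BR,BL; image y flipped vs world -> (−,+),(+,+),(+,−),(−,−)
        X=[[p[0]+c*a-s*b,p[1]+s*a+c*b,z] for a,b in((-h,h),(h,h),(h,-h),(-h,-h))]
        return (np.array([proj(I,x) for x in X])-uv).ravel()
    r=least_squares(res,[g[0],g[1],np.arctan2(e[1],e[0]),z0])
    print(name,r.x[:2].round(4),'yaw',np.degrees(r.x[2]).round(2),'z',r.x[3].round(4) if free else z0,'rms px',np.sqrt(np.mean(r.fun**2)).round(2)); return r.x
if __name__=="__main__":
    for fr in(True,False):
        fit('w3',[(97,138),(440,138),(437,492),(82,490)],.05,.065,fr,(290,180,8))
        fit('w4',[(164,206),(541,206),(543,584),(155,585)],.066,.040,fr,(270,160,7))
        fit('w1',[(107,195),(389,195),(389,472),(105,472)],.034,.090,fr,(295,185,8))
        fit('w4',[(519,145),(584,193),(528,261),(465,216)],.110,.005,fr,None)
        fit('w2',[(134,40),(520,150),(405,518),(37,415)],.084,.010,fr,(275,165,6))
    I=info('w2')
    for p in [(80,543),(275,67),(773,201),(525,711)]:
        u=(420+(p[0]+.5)/5-.5,130+(p[1]+.5)/5-.5); print(u, [onplane(I,u,z).round(4) for z in (.030,.074)])
E
python3 m2.py; python3 -c "
from h import *
crop('pics/w4.png','pics/d6.png',455,135,140,135,5)"
```

```text
w3 [ 0.4568 -0.1122] yaw 15.39 z 0.0605 rms px 0.62
w4 [ 0.392  -0.3394] yaw 17.05 z 0.0343 rms px 0.65
w1 [0.401  0.3219] yaw 60.58 z 0.0868 rms px 0.2
w4 [ 0.6454 -0.251 ] yaw -16.0 z -0.005 rms px 0.42
w2 [0.4539 0.1314] yaw 16.11 z 0.0051 rms px 0.16
w3 [ 0.4566 -0.1115] yaw 15.39 z 0.065 rms px 0.67
w4 [ 0.3917 -0.3385] yaw 17.05 z 0.04 rms px 0.76
w1 [0.4004 0.3222] yaw 60.58 z 0.09 rms px 0.26
w4 [ 0.6394 -0.2517] yaw -16.0 z 0.005 rms px 1.05
w2 [0.4535 0.132 ] yaw 16.11 z 0.01 rms px 0.4
(435.6, 238.2) [array([0.5905, 0.1827, 0.03  ]), array([0.5723, 0.1833, 0.074 ])]
(474.6, 143.0) [array([0.5613, 0.2984, 0.03  ]), array([0.5463, 0.2867, 0.074 ])]
(574.2, 169.8) [array([0.6801, 0.3366, 0.03  ]), array([0.6524, 0.3208, 0.074 ])]
(524.6, 271.8) [array([0.7123, 0.2072, 0.03  ]), array([0.6811, 0.2052, 0.074 ])]
```

View pics/d6.png

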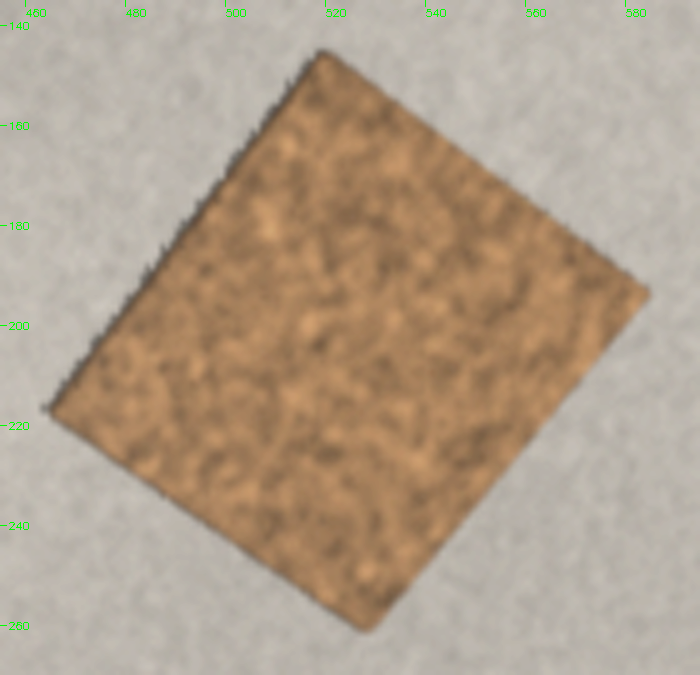

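Call:
{"method": "jog_arm", "body": {
  "increments": [
    {"delta_pos": [-0.006,-0.001,-0.15],"dr": [0,0,0]},
    {"delta_pos": [-0.006,-0.001,-0.33],"dr": [0,0,0]},
    {"delta_pos": [-0.006,-0.001,-0.5],"dr": [0,0,0]},
    {"delta_pos": [-0.006,-0.001,-0.65],"dr": [0,0,0]},
    {"delta_pos": [-0.006,-0.001,-0.77],"dr": [0,0,0]},
    {"delta_pos": [-0.006,-0.001,-0.85],"dr": [0,0,0]},
    {"delta_pos": [-0.006,-0.001,-0.9],"dr": [0,0,0]},
    {"delta_pos": [-0.006,-0.001,-0.9],"dr": [0,0,0]}
  ]
}}

```text
time_s: 4.95
ee_pos: [0.3911, -0.3389, 0.0245]
eef_rot: [-3.14, 0.001, 0.302]
force: [-0.1, -0.1, 0.8]
grip_width: 0.0943
```

Call:
{"method": "jog_arm", "body": {
  "increments": [
    {"delta_pos": [0,0,0],"dr": [0,0,0]},
    {"delta_pos": [0,0,0],"dr": [0,0,0]},
    {"delta_pos": [0,0,0],"dr": [0,0,0]},
    {"delta_pos": [0,0,0],"dr": [0,0,0]},
    {"delta_pos": [0,0,0],"dr": [0,0,0]},
    {"delta_pos": [0,0,0],"dr": [0,0,0]},
    {"delta_pos": [0,0,0],"dr": [0,0,0]},
    {"delta_pos": [0,0,0],"dr": [0,0,0]}
  ],
  "fingers": 1,
  "squeeze": 30
}}

```text
time_s: 5.75
ee_pos: [0.3914, -0.3403, 0.026]
eef_rot: [3.141, -0.0, 0.301]
force: [-0.1, 1.0, 6.7]
grip_width: 0.0642
```

Call:
{"method": "jog_arm", "body": {
  "increments": [
    {"delta_pos": [0,0,0.06],"dr": [0,0,0]},
    {"delta_pos": [0,0,0.16],"dr": [0,0,0]},
    {"delta_pos": [0,0,0.28],"dr": [0,0,-0.1]},
    {"delta_pos": [0.06,0.02,0.36],"dr": [0,0,-0.2]},
    {"delta_pos": [0.16,0.06,0.4],"dr": [0,0,-0.32]},
    {"delta_pos": [0.3,0.11,0.4],"dr": [0,0,-0.46]},
    {"delta_pos": [0.45,0.16,0.4],"dr": [0,0,-0.6]},
    {"delta_pos": [0.6,0.21,0.4],"dr": [0,0,-0.74]},
    {"delta_pos": [0.74,0.26,0.4],"dr": [0,0,-0.86]},
    {"delta_pos": [0.86,0.3,0.4],"dr": [0,0,-0.95]},
    {"delta_pos": [0.95,0.33,0.4],"dr": [0,0,-1.0]},
    {"delta_pos": [0.99,0.348,0.4],"dr": [0,0,-1.0]},
    {"delta_pos": [0.99,0.348,0.4],"dr": [0,0,-1.0]},
    {"delta_pos": [0.99,0.348,0.4],"dr": [0,0,-1.0]}
  ]
}}

```text
time_s: 7.15
ee_pos: [0.6378, -0.2535, 0.1252]
eef_rot: [-3.142, 0.001, -0.199]
force: [-0.4, -1.0, -0.8]
grip_width: 0.0642
```

```bash
python3 -c "
from h import *
snap('w5')"
```

```text
w5 7.15 pos [ 0.6378 -0.2535  0.1252] rot [-1.800e+02  4.000e-02 -1.139e+01] F [-0.4 -1.  -0.8] w 0.0642 v 0.011
```

View pics/w5.png

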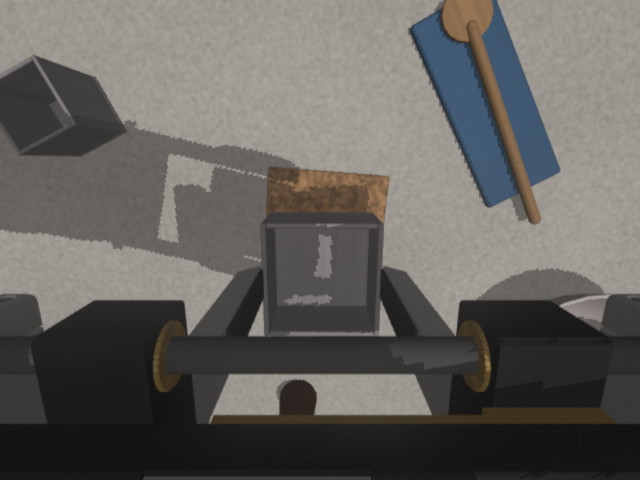

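```bash
python3 -c "
from h import *
crop('pics/w5.png','pics/d7.png',255,155,150,80,5)"
python3 - <<'E'
from h import *
I=info('w5')
a,b=[onplane(I,p,.005) for p in((268,167.5),(389.5,177.5))]
v=b-a;L=np.linalg.norm(v);u=v/L;n=np.array([u[1],-u[0],0])
print(a,b,L,np.degrees(np.arctan2(v[1],v[0])),'centre',(a+b)/2+n*.055)
E
```

```text
[ 0.6029505  -0.18524436  0.005     ] [ 0.70813445 -0.2154146   0.005     ] 0.10942535099598182 -16.004646162190756 centre [ 0.64037813 -0.25319764  0.005     ]
```

View pics/d7.png

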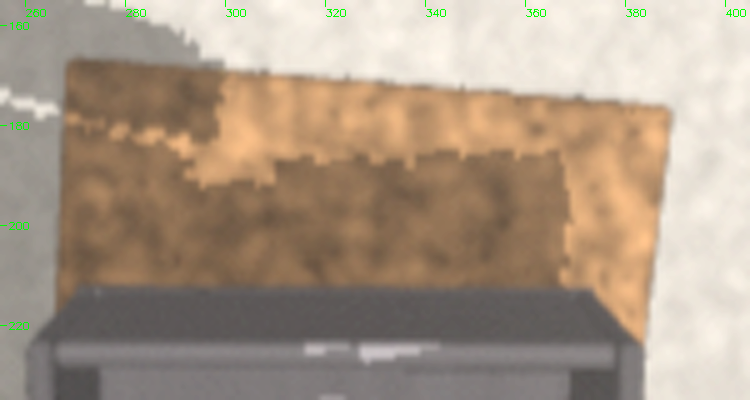

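Call:
{"method": "jog_arm", "body": {
  "increments": [
    {"delta_pos": [0.01,0.004,-0.06],"dr": [0,0,-0.08]},
    {"delta_pos": [0.01,0.004,-0.16],"dr": [0,0,-0.16]},
    {"delta_pos": [0.01,0.004,-0.25],"dr": [0,0,-0.16]},
    {"delta_pos": [0.01,0.004,-0.31],"dr": [0,0,-0.16]},
    {"delta_pos": [0.01,0.004,-0.34],"dr": [0,0,-0.16]},
    {"delta_pos": [0.01,0.004,-0.355],"dr": [0,0,-0.16]},
    {"delta_pos": [0.01,0.004,-0.365],"dr": [0,0,-0.16]},
    {"delta_pos": [0.01,0.004,-0.372],"dr": [0,0,-0.16]},
    {"delta_pos": [0.01,0.004,-0.376],"dr": [0,0,-0.16]},
    {"delta_pos": [0.01,0.004,-0.38],"dr": [0,0,-0.16]},
    {"delta_pos": [0.01,0.004,-0.38],"dr": [0,0,-0.16]}
  ]
}}

```text
time_s: 8.3
ee_pos: [0.6413, -0.2522, 0.0311]
eef_rot: [3.141, -0.001, -0.279]
force: [-1.4, 0.4, 3.0]
grip_width: 0.0643
```

```bash
python3 -c "
from h import *
snap('w6')
cv2.imwrite('pics/side1.png',ctrl.camera('side')[:,:,::-1]);crop('pics/side1.png','pics/d8.png',345,250,100,100,6)"
```

```text
w6 8.3 pos [ 0.6413 -0.2522  0.0311] rot [ 1.7999e+02 -4.0000e-02 -1.5990e+01] F [-1.4  0.4  3. ] w 0.0643 v 0.002
```

View pics/d8.png

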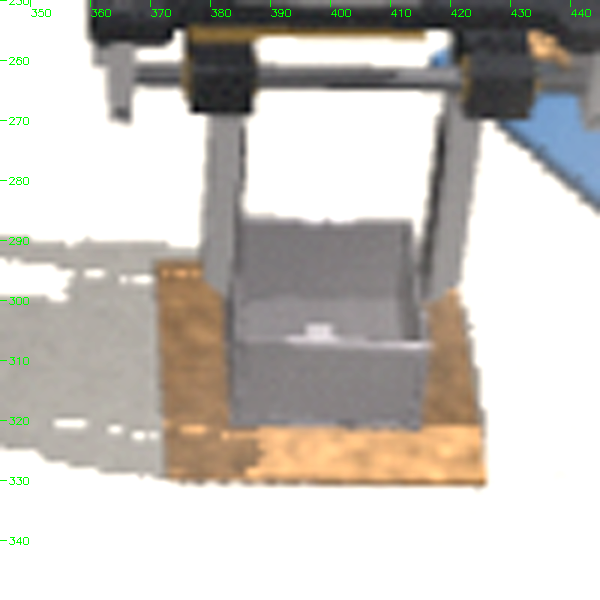

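Call:
{"method": "jog_arm", "body": {
  "increments": [
    {"delta_pos": [0,0,-0.003],"dr": [0,0,0]},
    {"delta_pos": [0,0,-0.005],"dr": [0,0,0]}
  ]
}}

```text
time_s: 8.6
ee_pos: [0.6414, -0.2522, 0.0309]
eef_rot: [3.141, -0.001, -0.279]
force: [-7.0, 3.1, 17.8]
grip_width: 0.0647
```

Call:
{"method": "jog_arm", "body": {
  "increments": [
    {"delta_pos": [0,0,0],"dr": [0,0,0]},
    {"delta_pos": [0,0,0],"dr": [0,0,0]},
    {"delta_pos": [0,0,0],"dr": [0,0,0]},
    {"delta_pos": [0,0,0.1],"dr": [0,0,0]},
    {"delta_pos": [0,0,0.25],"dr": [0,0,0]},
    {"delta_pos": [0,0,0.42],"dr": [0,0,0]},
    {"delta_pos": [0,0,0.6],"dr": [0,0,0]},
    {"delta_pos": [0,0,0.78],"dr": [0,0,0]},
    {"delta_pos": [0,0,0.88],"dr": [0,0,0]},
    {"delta_pos": [0,0,0.88],"dr": [0,0,0]},
    {"delta_pos": [0,0,0.88],"dr": [0,0,0]}
  ],
  "fingers": -1
}}

```text
time_s: 9.7
ee_pos: [0.6411, -0.252, 0.2485]
eef_rot: [-3.142, 0.0, -0.279]
force: [-0.2, 0.2, -0.5]
grip_width: 0.0939
```

```bash
python3 -c "
from h import *
snap('w7')
crop('pics/w7.png','pics/d9.png',240,140,160,120,5)"
```

```text
w7 9.7 pos [ 0.6411 -0.252   0.2485] rot [-1.800e+02  2.000e-02 -1.598e+01] F [-0.2  0.2 -0.5] w 0.0939 v 0.029
```

View pics/d9.png

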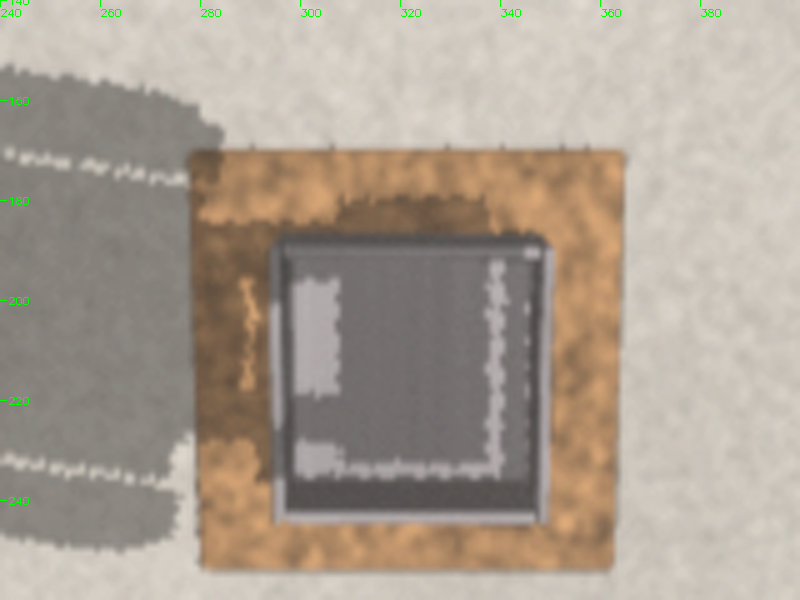

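Run:
```python
from m2 import *
fit('w7',[(190,150),(624,150),(613,571),(202,570)],.110,.005,False,(240,140,5))
fit('w7',[(271,247),(552,247),(547,523),(274,523)],.066,.045,False,(240,140,5))
fit('w7',[(271,247),(552,247),(547,523),(274,523)],.066,.045,True,(240,140,5))
```

```text
w7 [ 0.6407 -0.2519] yaw -15.99 z 0.005 rms px 0.48
w7 [ 0.6419 -0.2511] yaw -16.09 z 0.045 rms px 0.4
w7 [ 0.6417 -0.2519] yaw -16.09 z 0.0397 rms px 0.15
```

Call:
{"method": "jog_arm", "body": {
  "increments": [
    {"delta_pos": [-0.06,0.045,0],"dr": [0,0,0.1]},
    {"delta_pos": [-0.17,0.13,0],"dr": [0,0,0.28]},
    {"delta_pos": [-0.3,0.23,0],"dr": [0,0,0.5]},
    {"delta_pos": [-0.44,0.33,-0.05],"dr": [0,0,0.75]},
    {"delta_pos": [-0.57,0.43,-0.13],"dr": [0,0,0.95]},
    {"delta_pos": [-0.67,0.51,-0.23],"dr": [0,0,1.0]},
    {"delta_pos": [-0.73,0.555,-0.33],"dr": [0,0,1.0]},
    {"delta_pos": [-0.738,0.56,-0.4],"dr": [0,0,1.0]},
    {"delta_pos": [-0.738,0.56,-0.4],"dr": [0,0,1.0]},
    {"delta_pos": [-0.738,0.56,-0.4],"dr": [0,0,1.0]}
  ]
}}

```text
time_s: 10.75
ee_pos: [0.4566, -0.1122, 0.149]
eef_rot: [-3.141, 0.001, 0.221]
force: [0.0, -0.4, 0.8]
grip_width: 0.0939
```

```bash
python3 -c "
from h import *
snap('w8')
crop('pics/w8.png','pics/e1.png',270,190,110,90,7)"
```

```text
w8 10.75 pos [ 0.4566 -0.1122  0.149 ] rot [-1.7997e+02  6.0000e-02  1.2660e+01] F [ 0.  -0.4  0.8] w 0.0939 v 0.026
```

View pics/e1.png

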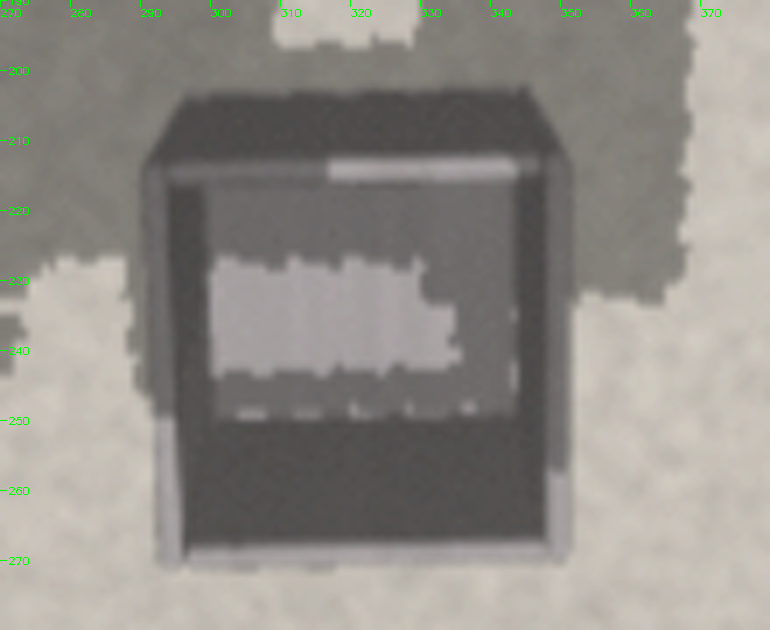

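Run:
```python
from m2 import *
for f in(True,False): fit('w8',[(143,163),(571,156),(570,563),(157,568)],.05,.065,f,(270,190,7))
```

```text
w8 [ 0.4567 -0.1122] yaw 13.52 z 0.0638 rms px 0.12
w8 [ 0.4566 -0.112 ] yaw 13.52 z 0.065 rms px 0.18
```

Call:
{"method": "jog_arm", "body": {
  "increments": [
    {"delta_pos": [0,0,-0.07],"dr": [0,0,0.035]},
    {"delta_pos": [0,0,-0.18],"dr": [0,0,0.035]},
    {"delta_pos": [0,0,-0.28],"dr": [0,0,0.035]},
    {"delta_pos": [0,0,-0.35],"dr": [0,0,0.035]},
    {"delta_pos": [0,0,-0.388],"dr": [0,0,0.035]},
    {"delta_pos": [0,0,-0.388],"dr": [0,0,0.035]}
  ]
}}

```text
time_s: 11.4
ee_pos: [0.4566, -0.1122, 0.0518]
eef_rot: [-3.141, 0.001, 0.238]
force: [-0.2, -0.6, 1.0]
grip_width: 0.0943
```

Call:
{"method": "jog_arm", "body": {
  "increments": [
    {"delta_pos": [0,0,0],"dr": [0,0,0]},
    {"delta_pos": [0,0,0],"dr": [0,0,0]},
    {"delta_pos": [0,0,0],"dr": [0,0,0]},
    {"delta_pos": [0,0,0],"dr": [0,0,0]},
    {"delta_pos": [0,0,0],"dr": [0,0,0]},
    {"delta_pos": [0,0,0],"dr": [0,0,0]},
    {"delta_pos": [0,0,0],"dr": [0,0,0]},
    {"delta_pos": [0,0,0],"dr": [0,0,0]}
  ],
  "fingers": 1,
  "squeeze": 30
}}

```text
time_s: 12.2
ee_pos: [0.4566, -0.1121, 0.0523]
eef_rot: [3.142, 0.0, 0.239]
force: [-2.0, -1.2, 0.8]
grip_width: 0.0338
```

```bash
python3 -c "
from h import *
snap('w9')
cv2.imwrite('pics/side2.png',ctrl.camera('side')[:,:,::-1]);crop('pics/side2.png','pics/e2.png',240,200,130,110,6)"
```

```text
w9 12.2 pos [ 0.4566 -0.1121  0.0523] rot [1.800e+02 1.000e-02 1.367e+01] F [-2.  -1.2  0.8] w 0.0338 v 0.003
```

View pics/e2.png

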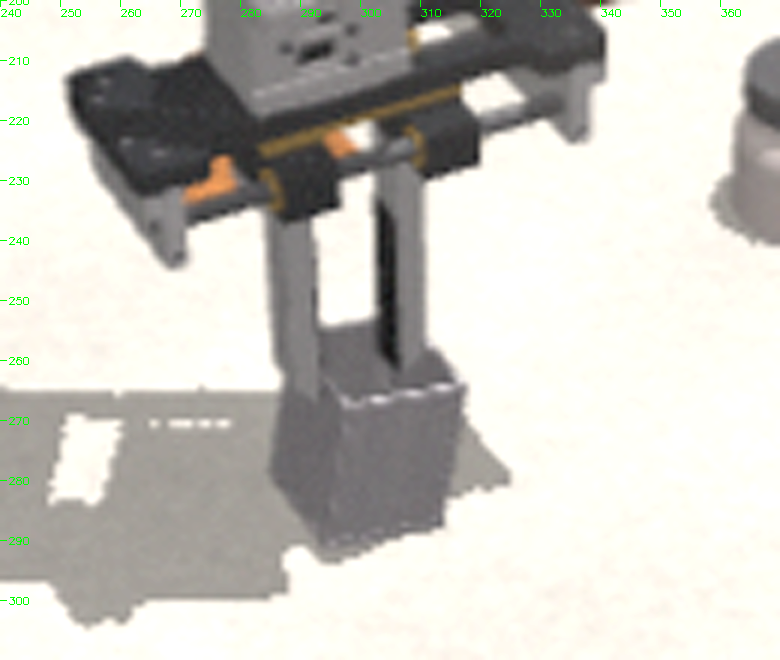

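View pics/w9.png

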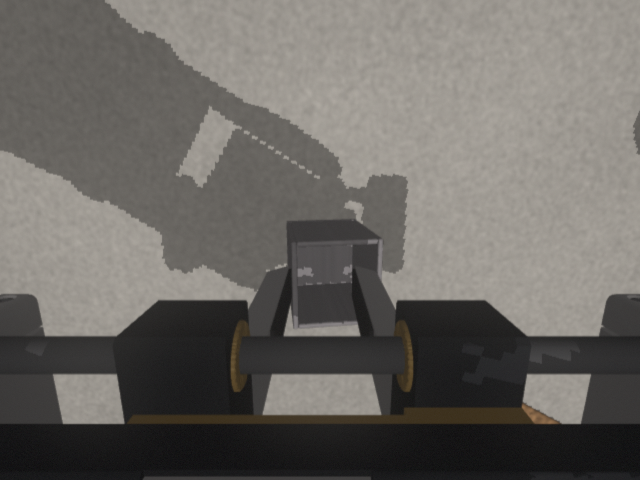

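Grip width is 34 mm, but the tub is 50 mm wide, so something is wrong. I'll look closer before moving.

```bash
python3 -c "
from h import *
cv2.imwrite('pics/scene2.png',ctrl.camera('scene')[:,:,::-1]);crop('pics/scene2.png','pics/e3.png',210,170,110,90,7)
crop('pics/w9.png','pics/e4.png',240,210,160,130,5)"
```

```text
(no output)
```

View pics/e3.png

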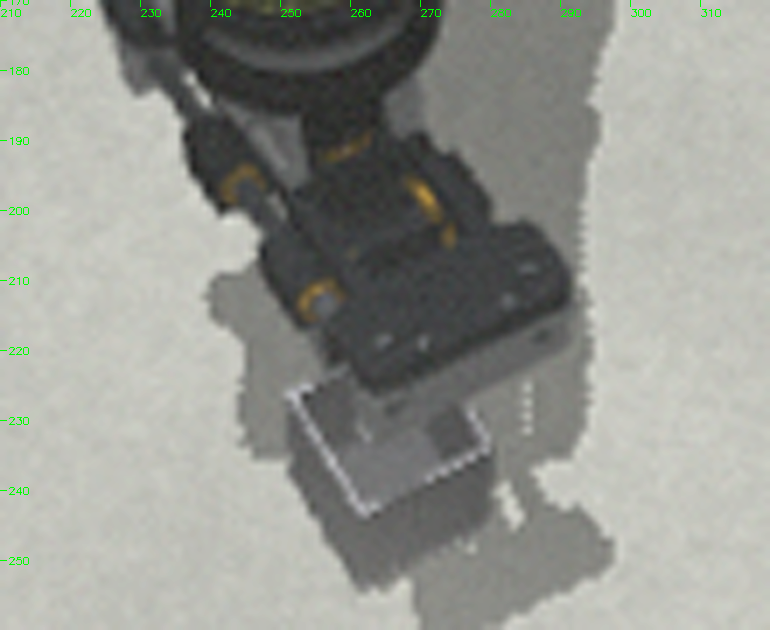

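View pics/e4.png

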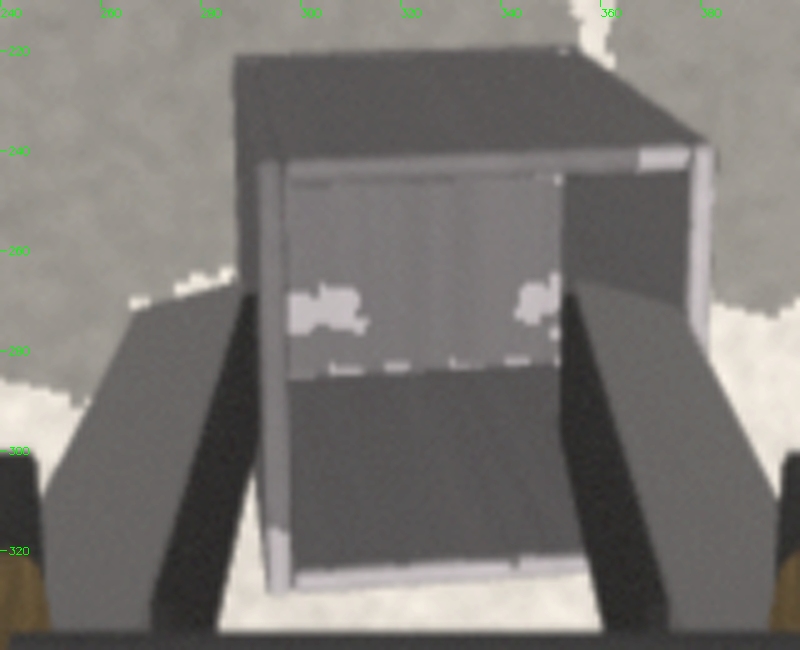

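The crops show the left finger outside and the right finger inside the mid tub, which is leaning slightly. I'll ease the grip a little and lift straight out.

Call:
{"method": "jog_arm", "body": {
  "increments": [
    {"delta_pos": [0,0,0],"dr": [0,0,0]},
    {"delta_pos": [0,0,0],"dr": [0,0,0]},
    {"delta_pos": [0,0,0],"dr": [0,0,0]}
  ],
  "fingers": 0.19,
  "squeeze": 10
}}

```text
time_s: 12.65
ee_pos: [0.4566, -0.1121, 0.0521]
eef_rot: [-3.141, 0.0, 0.239]
force: [-1.0, -0.9, 0.1]
grip_width: 0.0375
```

```bash
python3 -c "
from h import *
snap('w10')
crop('pics/w10.png','pics/e5.png',240,210,160,130,5)"
```

```text
w10 12.65 pos [ 0.4566 -0.1121  0.0521] rot [-1.7999e+02  1.0000e-02  1.3670e+01] F [-1.  -0.9  0.1] w 0.0375 v 0.001
```

View pics/e5.png

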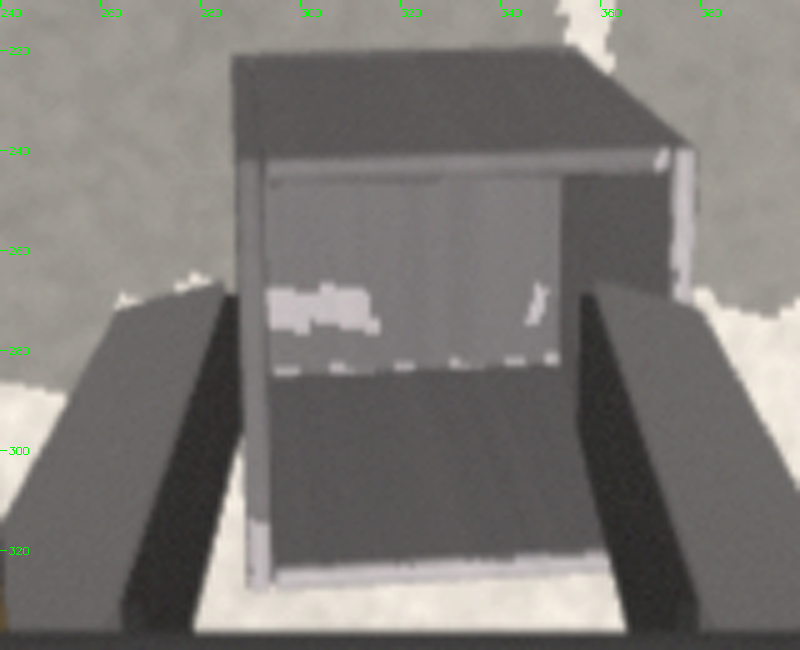

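Call:
{"method": "jog_arm", "body": {
  "increments": [
    {"delta_pos": [0,0,0.02],"dr": [0,0,0]},
    {"delta_pos": [0,0,0.05],"dr": [0,0,0]},
    {"delta_pos": [0,0,0.1],"dr": [0,0,0]},
    {"delta_pos": [0,0,0.18],"dr": [0,0,0]},
    {"delta_pos": [0,0,0.28],"dr": [0,0,0]},
    {"delta_pos": [0,0,0.388],"dr": [0,0,0]},
    {"delta_pos": [0,0,0.388],"dr": [0,0,0]}
  ]
}}

```text
time_s: 13.4
ee_pos: [0.4582, -0.1126, 0.1534]
eef_rot: [3.138, -0.006, 0.238]
force: [0.2, -0.3, -1.1]
grip_width: 0.0381
```

```bash
python3 -c "
from h import *
snap('w11')
crop('pics/w11.png','pics/e6.png',250,170,150,120,5)
cv2.imwrite('pics/side3.png',ctrl.camera('side')[:,:,::-1]);crop('pics/side3.png','pics/e7.png',260,190,90,120,6)"
```

```text
w11 13.4 pos [ 0.4582 -0.1126  0.1534] rot [179.8   -0.32  13.66] F [ 0.2 -0.3 -1.1] w 0.0381 v 0.069
```

View pics/e6.png

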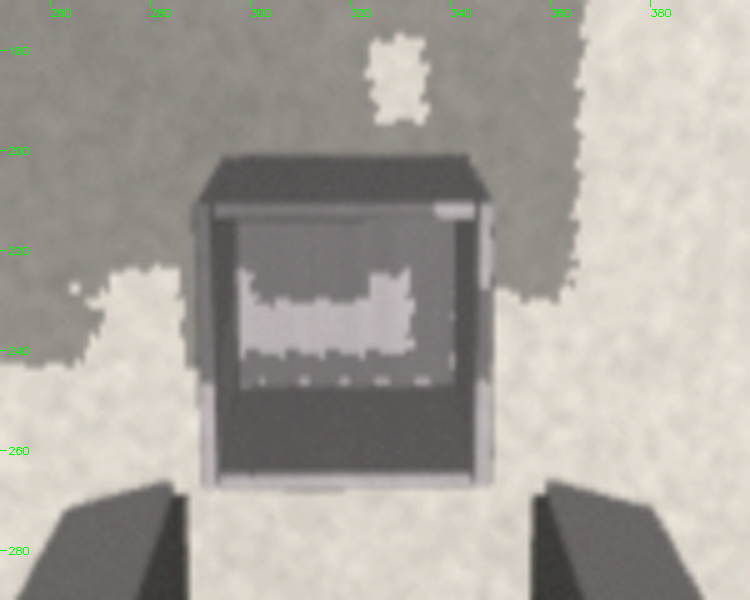

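View pics/e7.png

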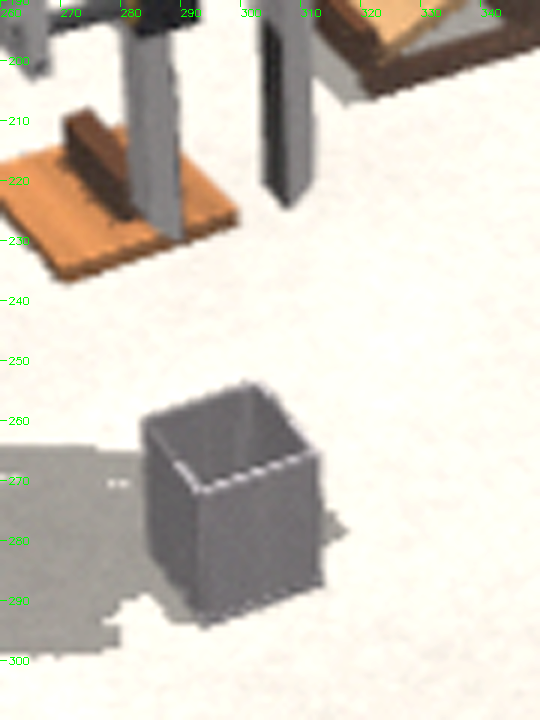

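The tub is back upright at nearly the same place. Likely cause: hard, fast closing on thin walls. I'll remeasure, then close in stages with a light grip.

Run:
```python
from m2 import *
for f in(True,False): fit('w11',[(193,205),(492,203),(493,487),(202,488)],.05,.065,f,(250,170,5))
```

```text
w11 [ 0.4568 -0.1126] yaw 14.22 z 0.0618 rms px 0.28
w11 [ 0.4566 -0.1119] yaw 14.22 z 0.065 rms px 0.43
```

Call:
{"method": "jog_arm", "body": {
  "increments": [
    {"delta_pos": [0,0,0],"dr": [0,0,0]},
    {"delta_pos": [0,0,0],"dr": [0,0,0]},
    {"delta_pos": [0,0,0],"dr": [0,0,0]},
    {"delta_pos": [0,0,0],"dr": [0,0,0]},
    {"delta_pos": [0,0,0],"dr": [0,0,0]},
    {"delta_pos": [0,0,0],"dr": [0,0,0]}
  ],
  "fingers": -0.7
}}

```text
time_s: 14.1
ee_pos: [0.4566, -0.1121, 0.1491]
eef_rot: [-3.141, 0.0, 0.238]
force: [-0.1, -0.0, 0.1]
grip_width: 0.0794
```

Call:
{"method": "jog_arm", "body": {
  "increments": [
    {"delta_pos": [0,0,-0.07],"dr": [0,0,0.01]},
    {"delta_pos": [0,0,-0.18],"dr": [0,0,0.01]},
    {"delta_pos": [0,0,-0.28],"dr": [0,0,0.01]},
    {"delta_pos": [0,0,-0.35],"dr": [0,0,0.01]},
    {"delta_pos": [0,0,-0.388],"dr": [0,0,0.01]},
    {"delta_pos": [0,0,-0.388],"dr": [0,0,0.01]}
  ]
}}

```text
time_s: 14.7
ee_pos: [0.4561, -0.112, 0.0514]
eef_rot: [-3.141, 0.002, 0.243]
force: [0.1, 0.2, 0.1]
grip_width: 0.08
```

Call:
{"method": "jog_arm", "body": {
  "increments": [
    {"delta_pos": [0,0,0],"dr": [0,0,0]},
    {"delta_pos": [0,0,0],"dr": [0,0,0]},
    {"delta_pos": [0,0,0],"dr": [0,0,0]},
    {"delta_pos": [0,0,0],"dr": [0,0,0]},
    {"delta_pos": [0,0,0],"dr": [0,0,0]}
  ],
  "fingers": -0.12,
  "squeeze": 10
}}

```text
time_s: 15.2
ee_pos: [0.4567, -0.1121, 0.0525]
eef_rot: [3.141, -0.0, 0.244]
force: [-0.0, 0.1, -0.3]
grip_width: 0.0528
```

```bash
python3 -c "
from h import *
snap('w12')
crop('pics/w12.png','pics/e8.png',240,210,160,130,5)"
```

```text
w12 15.2 pos [ 0.4567 -0.1121  0.0525] rot [ 1.7999e+02 -2.0000e-02  1.3950e+01] F [-0.   0.1 -0.3] w 0.0528 v 0.004
```

View pics/e8.png

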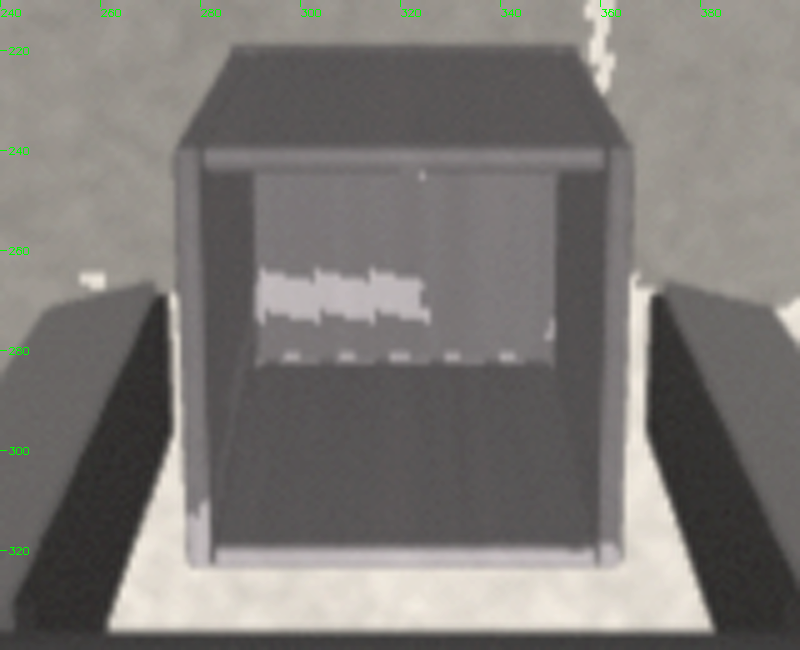

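Call:
{"method": "jog_arm", "body": {
  "increments": [
    {"delta_pos": [0,0,0],"dr": [0,0,0]},
    {"delta_pos": [0,0,0],"dr": [0,0,0]},
    {"delta_pos": [0,0,0],"dr": [0,0,0]},
    {"delta_pos": [0,0,0],"dr": [0,0,0]}
  ],
  "fingers": 0.0,
  "squeeze": 10
}}

```text
time_s: 15.65
ee_pos: [0.4569, -0.1122, 0.0527]
eef_rot: [3.141, -0.001, 0.243]
force: [-1.3, 0.1, 6.3]
grip_width: 0.047
```

```bash
python3 -c "
from h import *
snap('w13')
crop('pics/w13.png','pics/e9.png',240,210,160,130,5)"
```

```text
w13 15.65 pos [ 0.4569 -0.1122  0.0527] rot [ 1.7997e+02 -4.0000e-02  1.3950e+01] F [-1.3  0.1  6.3] w 0.047 v 0.001
```

View pics/e9.png

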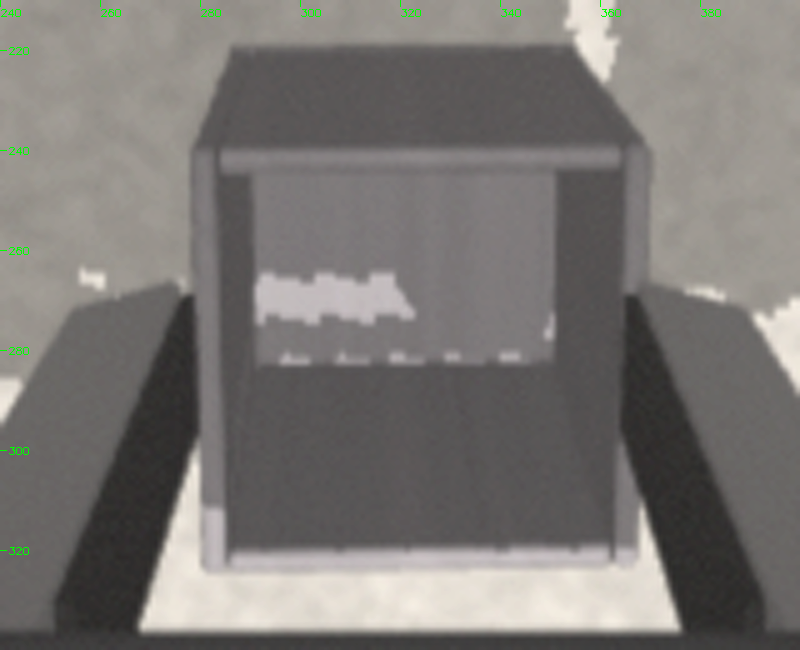

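The right finger is sinking into that wall while the left finger tilts the tub, so this wall pair gives a poor grip. I'll back off and take the other pair, a quarter turn round.

Call:
{"method": "jog_arm", "body": {
  "increments": [
    {"delta_pos": [0,0,0],"dr": [0,0,0]},
    {"delta_pos": [0,0,0],"dr": [0,0,0]},
    {"delta_pos": [0,0,0],"dr": [0,0,0]},
    {"delta_pos": [0,0,0],"dr": [0,0,0]},
    {"delta_pos": [0,0,0.06],"dr": [0,0,0]},
    {"delta_pos": [0,0,0.15],"dr": [0,0,0]},
    {"delta_pos": [0,0,0.28],"dr": [0,0,0.2]},
    {"delta_pos": [0,0,0.388],"dr": [0,0,0.5]},
    {"delta_pos": [0,0,0.388],"dr": [0,0,0.8]},
    {"delta_pos": [0,0,0.388],"dr": [0,0,1.0]},
    {"delta_pos": [0,0,0.388],"dr": [0,0,1.0]}
  ],
  "fingers": -0.7
}}

```text
time_s: 16.8
ee_pos: [0.4565, -0.112, 0.1491]
eef_rot: [-3.141, 0.0, 0.745]
force: [-0.5, 0.4, 0.0]
grip_width: 0.0798
```

Call:
{"method": "jog_arm", "body": {
  "increments": [
    {"delta_pos": [0,0,0],"dr": [0,0,0.25]},
    {"delta_pos": [0,0,0],"dr": [0,0,0.5]},
    {"delta_pos": [0,0,0],"dr": [0,0,0.75]},
    {"delta_pos": [0,0,0],"dr": [0,0,1.0]}
  ]
}}

```text
time_s: 17.2
ee_pos: [0.4565, -0.112, 0.1489]
eef_rot: [-3.141, -0.0, 1.245]
force: [0.7, 0.0, -0.4]
grip_width: 0.0796
```

Call:
{"method": "jog_arm", "body": {
  "increments": [
    {"delta_pos": [0,0,0],"dr": [0,0,0.25]},
    {"delta_pos": [0,0,0],"dr": [0,0,0.5]},
    {"delta_pos": [0,0,0],"dr": [0,0,0.75]},
    {"delta_pos": [0,0,0],"dr": [0,0,1.0]},
    {"delta_pos": [0,0,0],"dr": [0,0,1.0]}
  ]
}}

```text
time_s: 17.7
ee_pos: [0.4565, -0.112, 0.1489]
eef_rot: [-3.141, -0.0, 1.743]
force: [1.0, 0.2, -0.3]
grip_width: 0.0803
```

```bash
python3 -c "
from h import *
snap('w14')
crop('pics/w14.png','pics/e10.png',250,180,150,120,5)"
```

```text
w14 17.7 pos [ 0.4565 -0.112   0.1489] rot [-1.7997e+02 -2.0000e-02  9.9840e+01] F [ 1.   0.2 -0.3] w 0.0803 v 0.139
```

View pics/e10.png

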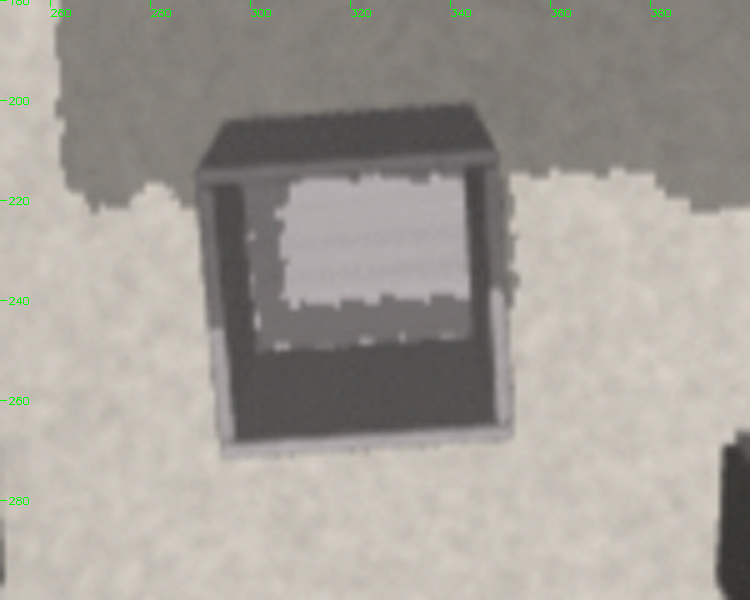

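Run:
```python
from m2 import *
for f in(True,False): fit('w14',[(196,172),(494,153),(512,438),(221,457)],.05,.065,f,(250,180,5))
```

```text
w14 [ 0.4581 -0.1117] yaw 103.82 z 0.0589 rms px 0.21
w14 [ 0.4567 -0.1119] yaw 103.82 z 0.065 rms px 0.68
```

Call:
{"method": "jog_arm", "body": {
  "increments": [
    {"delta_pos": [0,0,-0.07],"dr": [0,0,0.14]},
    {"delta_pos": [0,0,-0.18],"dr": [0,0,0.14]},
    {"delta_pos": [0,0,-0.28],"dr": [0,0,0.14]},
    {"delta_pos": [0,0,-0.35],"dr": [0,0,0.14]},
    {"delta_pos": [0,0,-0.388],"dr": [0,0,0.14]},
    {"delta_pos": [0,0,-0.388],"dr": [0,0,0.14]}
  ]
}}

```text
time_s: 18.35
ee_pos: [0.4561, -0.1119, 0.0513]
eef_rot: [-3.14, -0.001, 1.81]
force: [-0.5, -0.0, 1.7]
grip_width: 0.0801
```

Call:
{"method": "jog_arm", "body": {
  "increments": [
    {"delta_pos": [0,0,0],"dr": [0,0,0]},
    {"delta_pos": [0,0,0],"dr": [0,0,0]},
    {"delta_pos": [0,0,0],"dr": [0,0,0]},
    {"delta_pos": [0,0,0],"dr": [0,0,0]},
    {"delta_pos": [0,0,0],"dr": [0,0,0]}
  ],
  "fingers": -0.12,
  "squeeze": 15
}}

```text
time_s: 18.85
ee_pos: [0.4567, -0.1121, 0.0524]
eef_rot: [3.141, 0.0, 1.813]
force: [-0.1, 0.2, -0.4]
grip_width: 0.0528
```

Call:
{"method": "jog_arm", "body": {
  "increments": [
    {"delta_pos": [0,0,0],"dr": [0,0,0]},
    {"delta_pos": [0,0,0],"dr": [0,0,0]},
    {"delta_pos": [0,0,0],"dr": [0,0,0]},
    {"delta_pos": [0,0,0],"dr": [0,0,0]}
  ],
  "fingers": 0.06
}}

```text
time_s: 19.25
ee_pos: [0.4567, -0.1122, 0.0523]
eef_rot: [3.141, 0.0, 1.813]
force: [0.7, -1.6, 1.3]
grip_width: 0.0442
```

```bash
python3 -c "
from h import *
snap('w15')
crop('pics/w15.png','pics/e11.png',240,210,160,130,5)"
```

```text
w15 19.25 pos [ 0.4567 -0.1122  0.0523] rot [1.7998e+02 1.0000e-02 1.0390e+02] F [ 0.7 -1.6  1.3] w 0.0442 v 0.003
```

View pics/e11.png

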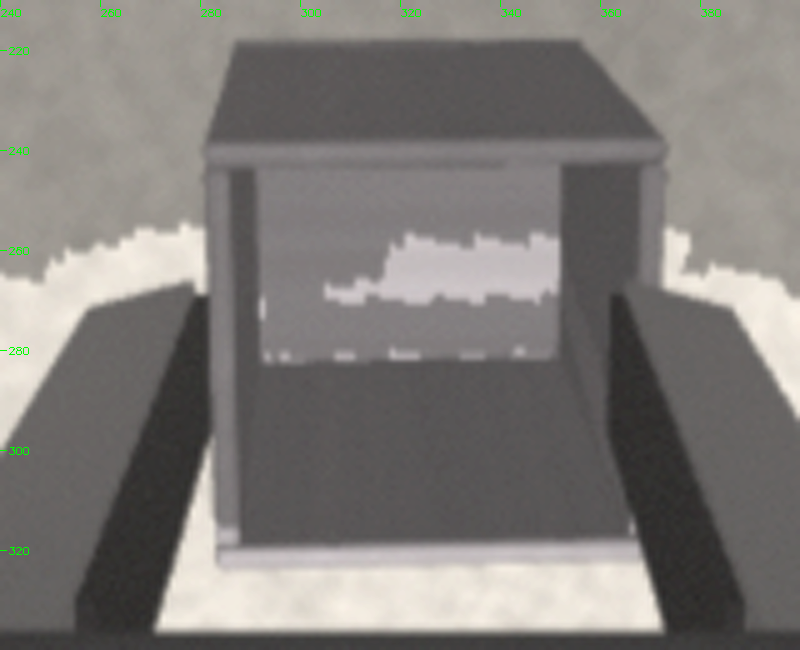

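The same thing happens on the other wall pair, so I suspect the fingers reach less deep than I assumed. I'll check the fingertip height against the side picture taken while lifted.

```bash
python3 - <<'E'
from h import *
D=ctrl.camera_info("side")
c=np.array([.4582,-.1126]);y=np.radians(13.66);ux=np.array([np.cos(y),np.sin(y)]);uy=np.array([np.sin(y),-np.cos(y)])
for z in(.142,.147,.152,.157,.162):
    print(z,[proj(D,[*(c+ux*a+uy*b),z]).round(1) for a,b in((-.019,.008),(-.0315,.008),(.019,.008),(.0315,.008))])
E
python3 -c "
from h import *
cv2.imwrite('pics/side4.png',ctrl.camera('side')[:,:,::-1]);crop('pics/side4.png','pics/e12.png',255,215,90,90,8)"
```

```text
0.142 [array([291.3, 237.5]), array([285.9, 239.2]), array([307.6, 232.5]), array([312.9, 230.8])]
0.147 [array([291.2, 235.6]), array([285.8, 237.3]), array([307.5, 230.6]), array([312.8, 228.9])]
0.152 [array([291.1, 233.7]), array([285.7, 235.4]), array([307.5, 228.6]), array([312.8, 227. ])]
0.157 [array([291.1, 231.7]), array([285.6, 233.4]), array([307.4, 226.7]), array([312.8, 225.1])]
0.162 [array([291. , 229.8]), array([285.5, 231.5]), array([307.4, 224.7]), array([312.7, 223.1])]
```

View pics/e12.png

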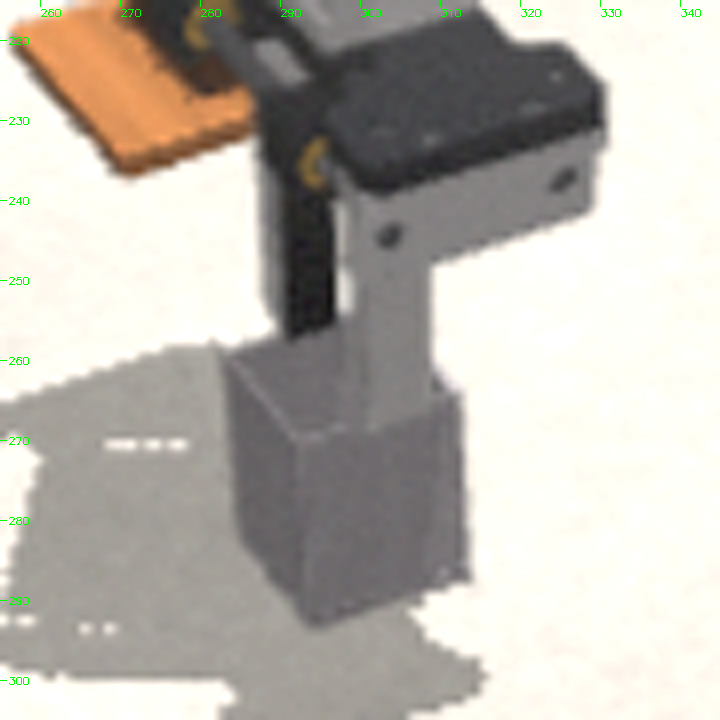

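The fingertips sit about 20 mm higher than I assumed and only touch the rim. I'll check `ctrl.nose_length`.

```bash
python3 -c "
from h import *
print(ctrl.nose_length)
I=info('w11')
# fingertip inner corner pixels in w11 -> height above TCP from camera geometry
K,R,t=P(I)
from scipy.spatial.transform import Rotation as Ro
T=Ro.from_euler('xyz',np.radians([179.8,-.32,13.66])).as_matrix(); p=np.array([.4582,-.1126,.1534])
for tz in(.011,.006,0,-.006,-.01,-.015): print(tz,[proj(I,p+T@np.array([x,-.008,tz])).round(1) for x in(-.019,.019)])
"
```

```text
0.011
0.011 [array([289.9, 257.5]), array([351.3, 257.5])]
0.006 [array([289.1, 259.8]), array([352.1, 259.8])]
0 [array([288.2, 262.7]), array([352.9, 262.7])]
-0.006 [array([287.2, 265.8]), array([353.9, 265.8])]
-0.01 [array([286.5, 268. ]), array([354.6, 268. ])]
-0.015 [array([285.6, 270.9]), array([355.4, 270.9])]
```

The wrist view agrees: the real fingertips end ≈10 mm behind the TCP, not 11 mm ahead. I'll reopen, go 21 mm deeper and grip again.

Call:
{"method": "jog_arm", "body": {
  "increments": [
    {"delta_pos": [0,0,0],"dr": [0,0,0]},
    {"delta_pos": [0,0,0],"dr": [0,0,0]},
    {"delta_pos": [0,0,0],"dr": [0,0,0]},
    {"delta_pos": [0,0,-0.03],"dr": [0,0,0]},
    {"delta_pos": [0,0,-0.06],"dr": [0,0,0]},
    {"delta_pos": [0,0,-0.084],"dr": [0,0,0]},
    {"delta_pos": [0,0,-0.084],"dr": [0,0,0]}
  ],
  "fingers": -0.5
}}

```text
time_s: 20.05
ee_pos: [0.456, -0.1119, 0.0302]
eef_rot: [-3.14, -0.001, 1.814]
force: [-0.1, -0.1, 0.6]
grip_width: 0.0704
```

Call:
{"method": "jog_arm", "body": {
  "increments": [
    {"delta_pos": [0,0,0],"dr": [0,0,0]},
    {"delta_pos": [0,0,0],"dr": [0,0,0]},
    {"delta_pos": [0,0,0],"dr": [0,0,0]},
    {"delta_pos": [0,0,0],"dr": [0,0,0]},
    {"delta_pos": [0,0,0],"dr": [0,0,0]},
    {"delta_pos": [0,0,0],"dr": [0,0,0]}
  ],
  "fingers": 1,
  "squeeze": 20
}}

```text
time_s: 20.65
ee_pos: [0.4568, -0.1122, 0.0313]
eef_rot: [3.141, 0.0, 1.814]
force: [0.1, -0.0, 0.8]
grip_width: 0.0261
```

```bash
python3 -c "
from h import *
snap('w16')
cv2.imwrite('pics/side5.png',ctrl.camera('side')[:,:,::-1]);crop('pics/side5.png','pics/e13.png',255,215,90,90,8)"
```

```text
w16 20.65 pos [ 0.4568 -0.1122  0.0313] rot [1.7998e+02 2.0000e-02 1.0391e+02] F [ 0.1 -0.   0.8] w 0.0261 v 0.001
```

View pics/e13.png

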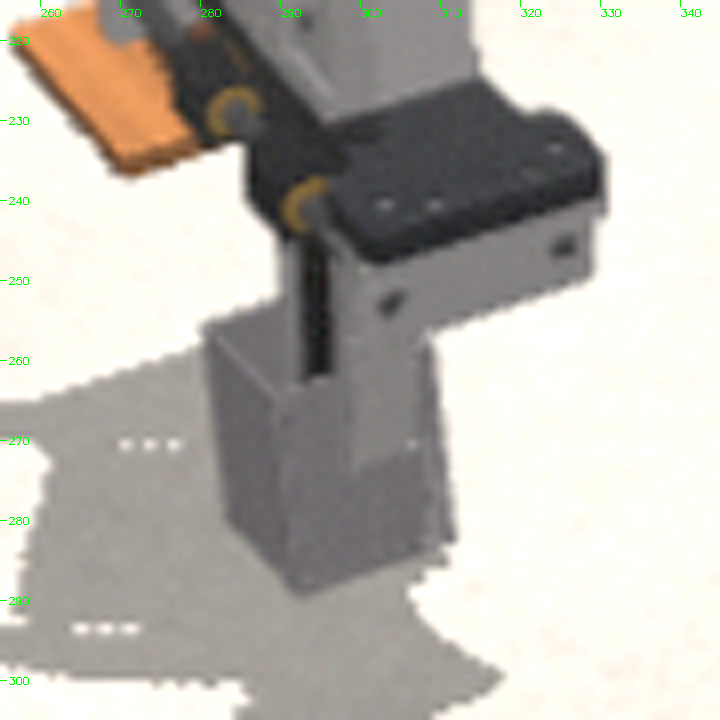

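The right finger was still inside the tub when I opened, so it dragged the tub along. I'll ease, lift clear, look again and then grip at the right depth.

Call:
{"method": "jog_arm", "body": {
  "increments": [
    {"delta_pos": [0,0,0],"dr": [0,0,0]},
    {"delta_pos": [0,0,0],"dr": [0,0,0]},
    {"delta_pos": [0,0,0.03],"dr": [0,0,0]},
    {"delta_pos": [0,0,0.08],"dr": [0,0,0]},
    {"delta_pos": [0,0,0.16],"dr": [0,0,0]},
    {"delta_pos": [0,0,0.28],"dr": [0,0,0]},
    {"delta_pos": [0,0,0.4],"dr": [0,0,0]},
    {"delta_pos": [0,0,0.48],"dr": [0,0,0]},
    {"delta_pos": [0,0,0.48],"dr": [0,0,0]}
  ],
  "fingers": 0.36
}}

```text
time_s: 21.65
ee_pos: [0.4578, -0.1124, 0.1547]
eef_rot: [3.137, 0.003, 1.814]
force: [-0.5, -0.1, -0.2]
grip_width: 0.0299
```

Call:
{"method": "jog_arm", "body": {
  "increments": [
    {"delta_pos": [0,0,0],"dr": [0,0,0]},
    {"delta_pos": [0,0,0],"dr": [0,0,0]},
    {"delta_pos": [0,0,0],"dr": [0,0,0]},
    {"delta_pos": [0,0,0],"dr": [0,0,0]},
    {"delta_pos": [0,0,0],"dr": [0,0,0]},
    {"delta_pos": [0,0,0],"dr": [0,0,0]},
    {"delta_pos": [0,0,0],"dr": [0,0,0]}
  ],
  "fingers": -0.7
}}

```text
time_s: 22.35
ee_pos: [0.4566, -0.1121, 0.1511]
eef_rot: [-3.141, -0.0, 1.814]
force: [0.4, -0.4, -0.6]
grip_width: 0.0793
```

```bash
python3 -c "
from h import *
snap('w17')
crop('pics/w17.png','pics/e14.png',250,160,160,120,5)"
```

```text
w17 22.35 pos [ 0.4566 -0.1121  0.1511] rot [-179.99   -0.    103.91] F [ 0.4 -0.4 -0.6] w 0.0793 v 0.002
```

View pics/e14.png

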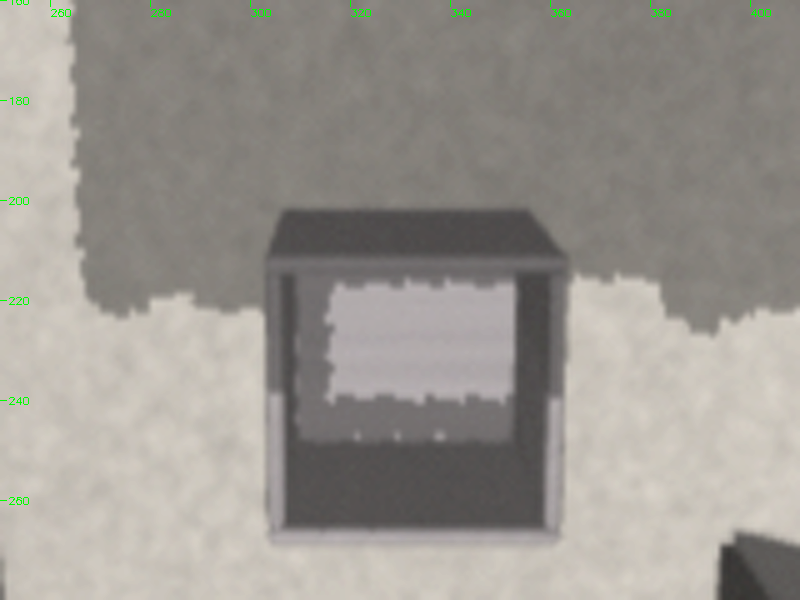

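Run:
```python
from m2 import *
for f in(True,False): fit('w17',[(266,257),(567,257),(561,543),(270,543)],.05,.065,f,(250,160,5))
```

```text
w17 [ 0.4549 -0.102 ] yaw 104.03 z 0.0613 rms px 0.13
w17 [ 0.4542 -0.1023] yaw 104.03 z 0.065 rms px 0.41
```

Call:
{"method": "jog_arm", "body": {
  "increments": [
    {"delta_pos": [-0.009,0.04,-0.05],"dr": [0,0,0]},
    {"delta_pos": [-0.009,0.04,-0.16],"dr": [0,0,0]},
    {"delta_pos": [-0.009,0.04,-0.28],"dr": [0,0,0]},
    {"delta_pos": [-0.009,0.04,-0.38],"dr": [0,0,0]},
    {"delta_pos": [-0.009,0.04,-0.45],"dr": [0,0,0]},
    {"delta_pos": [-0.009,0.04,-0.484],"dr": [0,0,0]},
    {"delta_pos": [-0.009,0.04,-0.484],"dr": [0,0,0]}
  ]
}}

```text
time_s: 23.1
ee_pos: [0.454, -0.102, 0.0296]
eef_rot: [-3.14, -0.001, 1.813]
force: [-0.0, -0.1, 0.0]
grip_width: 0.08
```

Call:
{"method": "jog_arm", "body": {
  "increments": [
    {"delta_pos": [0,0,0],"dr": [0,0,0]},
    {"delta_pos": [0,0,0],"dr": [0,0,0]},
    {"delta_pos": [0,0,0],"dr": [0,0,0]},
    {"delta_pos": [0,0,0],"dr": [0,0,0]},
    {"delta_pos": [0,0,0],"dr": [0,0,0]},
    {"delta_pos": [0,0,0],"dr": [0,0,0]}
  ],
  "fingers": 1,
  "squeeze": 20
}}

```text
time_s: 23.7
ee_pos: [0.4546, -0.1022, 0.0306]
eef_rot: [3.141, 0.0, 1.813]
force: [-0.5, 0.2, 5.8]
grip_width: 0.0495
```

Call:
{"method": "jog_arm", "body": {
  "increments": [
    {"delta_pos": [0,0,0.05],"dr": [0,0,0]},
    {"delta_pos": [0,0,0.14],"dr": [0,0,0]},
    {"delta_pos": [0,0,0.25],"dr": [0,0,-0.1]},
    {"delta_pos": [0.05,-0.04,0.35],"dr": [0,0,-0.2]},
    {"delta_pos": [0.13,-0.1,0.4],"dr": [0,0,-0.35]},
    {"delta_pos": [0.24,-0.19,0.4],"dr": [0,0,-0.5]},
    {"delta_pos": [0.36,-0.29,0.4],"dr": [0,0,-0.65]},
    {"delta_pos": [0.48,-0.38,0.4],"dr": [0,0,-0.8]},
    {"delta_pos": [0.59,-0.47,0.4],"dr": [0,0,-0.9]},
    {"delta_pos": [0.68,-0.54,0.4],"dr": [0,0,-1.0]},
    {"delta_pos": [0.73,-0.58,0.4],"dr": [0,0,-1.0]},
    {"delta_pos": [0.749,-0.597,0.4],"dr": [0,0,-1.0]},
    {"delta_pos": [0.749,-0.597,0.4],"dr": [0,0,-1.0]},
    {"delta_pos": [0.749,-0.597,0.4],"dr": [0,0,-1.0]}
  ]
}}

```text
time_s: 25.1
ee_pos: [0.6411, -0.2508, 0.1304]
eef_rot: [-3.141, -0.0, 1.314]
force: [0.2, 0.3, -2.6]
grip_width: 0.0498
```

```bash
python3 -c "
from h import *
snap('w18')
for n in('side','scene'): cv2.imwrite(f'pics/{n}6.png',ctrl.camera(n)[:,:,::-1])
crop('pics/side6.png','pics/f1.png',345,220,100,120,6)
crop('pics/scene6.png','pics/f3.png',180,270,100,100,6)
crop('pics/w18.png','pics/f2.png',240,150,160,160,5)"
```

```text
w18 25.1 pos [ 0.6411 -0.2508  0.1304] rot [-1.7998e+02 -1.0000e-02  7.5280e+01] F [ 0.2  0.3 -2.6] w 0.0498 v 0.009
```

View pics/f1.png

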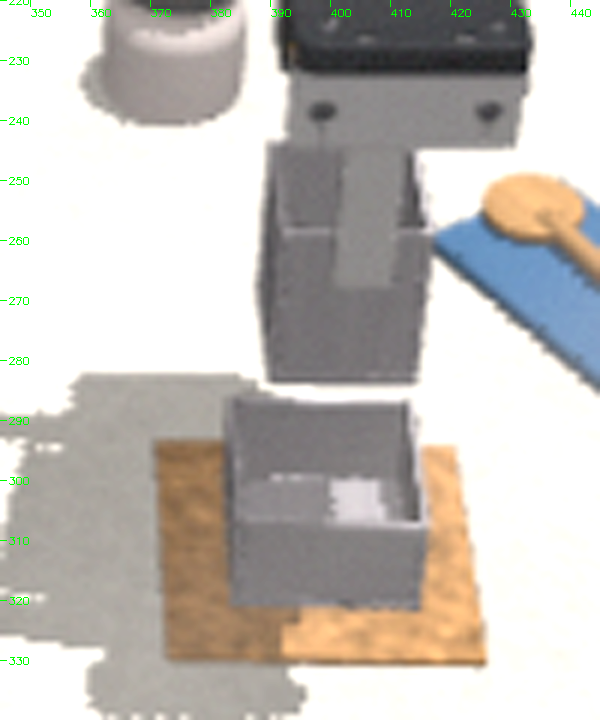

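View pics/f2.png

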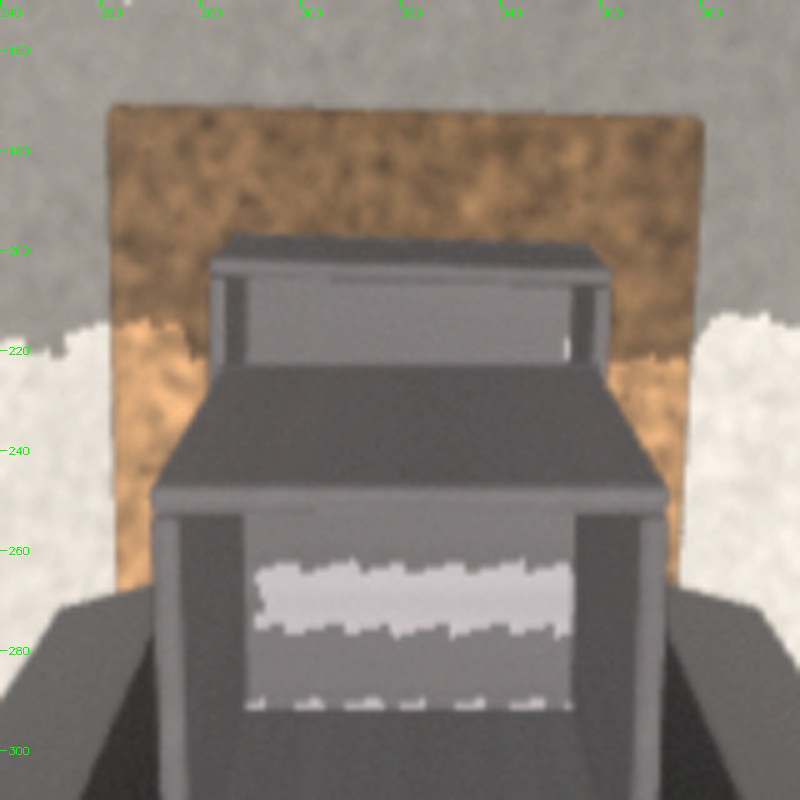

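View pics/f3.png

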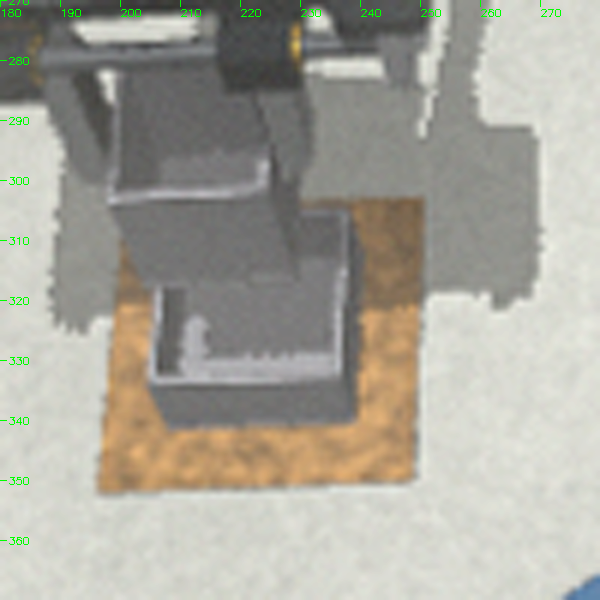

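The mid tub is held upright. In f2 the mid rim centre and the low rim centre both sit at x≈322, and in f1 the fingertips are ~26 mm below the rim. Lowering in.

Call:
{"method": "jog_arm", "body": {
  "increments": [
    {"delta_pos": [0.002,-0.003,-0.03],"dr": [0,0,-0.05]},
    {"delta_pos": [0.002,-0.003,-0.09],"dr": [0,0,-0.05]},
    {"delta_pos": [0.002,-0.003,-0.15],"dr": [0,0,-0.05]},
    {"delta_pos": [0.002,-0.003,-0.21],"dr": [0,0,-0.05]},
    {"delta_pos": [0.002,-0.003,-0.26],"dr": [0,0,-0.05]},
    {"delta_pos": [0.002,-0.003,-0.3],"dr": [0,0,-0.05]},
    {"delta_pos": [0.002,-0.003,-0.33],"dr": [0,0,-0.05]},
    {"delta_pos": [0.002,-0.003,-0.345],"dr": [0,0,-0.05]},
    {"delta_pos": [0.002,-0.003,-0.355],"dr": [0,0,-0.05]},
    {"delta_pos": [0.002,-0.003,-0.36],"dr": [0,0,-0.05]},
    {"delta_pos": [0.002,-0.003,-0.36],"dr": [0,0,-0.05]}
  ]
}}

```text
time_s: 26.35
ee_pos: [0.6423, -0.2521, 0.0405]
eef_rot: [3.141, 0.0, 1.288]
force: [0.1, -0.1, -1.2]
grip_width: 0.0496
```

Call:
{"method": "jog_arm", "body": {
  "increments": [
    {"delta_pos": [0,0,-0.004],"dr": [0,0,0]},
    {"delta_pos": [0,0,-0.008],"dr": [0,0,0]},
    {"delta_pos": [0,0,-0.008],"dr": [0,0,0]}
  ]
}}

```text
time_s: 26.65
ee_pos: [0.6424, -0.2522, 0.0387]
eef_rot: [3.141, 0.0, 1.289]
force: [-0.1, 0.7, 2.2]
grip_width: 0.0502
```

```bash
python3 -c "
from h import *
snap('w19')
for n in('side',): cv2.imwrite(f'pics/{n}7.png',ctrl.camera(n)[:,:,::-1])
crop('pics/side7.png','pics/f4.png',355,240,80,100,7)"
```

```text
w19 26.65 pos [ 0.6424 -0.2522  0.0387] rot [179.95   0.    73.83] F [-0.1  0.7  2.2] w 0.0502 v 0.003
```

Picture viewing is now capped at 40, so from here I'll check by numbers. Contact is felt (force z −1.2 → +2.2). I'll press 0.5 mm more, release and lift.

Call:
{"method": "jog_arm", "body": {
  "increments": [
    {"delta_pos": [0,0,-0.003],"dr": [0,0,0]},
    {"delta_pos": [0,0,-0.003],"dr": [0,0,0]}
  ]
}}

```text
time_s: 26.95
ee_pos: [0.6424, -0.2523, 0.0387]
eef_rot: [3.14, 0.0, 1.289]
force: [-2.9, 1.4, 8.7]
grip_width: 0.0499
```

Call:
{"method": "jog_arm", "body": {
  "increments": [
    {"delta_pos": [0,0,0],"dr": [0,0,0]},
    {"delta_pos": [0,0,0],"dr": [0,0,0]},
    {"delta_pos": [0,0,0],"dr": [0,0,0]},
    {"delta_pos": [0,0,0.04],"dr": [0,0,0]},
    {"delta_pos": [0,0,0.12],"dr": [0,0,0]},
    {"delta_pos": [0,0,0.25],"dr": [0,0,0]},
    {"delta_pos": [0,0,0.4],"dr": [0,0,0]},
    {"delta_pos": [0,0,0.56],"dr": [0,0,0]},
    {"delta_pos": [0,0,0.72],"dr": [0,0,0]},
    {"delta_pos": [0,0,0.84],"dr": [0,0,0]},
    {"delta_pos": [0,0,0.84],"dr": [0,0,0]},
    {"delta_pos": [0,0,0.84],"dr": [0,0,0]}
  ],
  "fingers": -0.28
}}

```text
time_s: 28.15
ee_pos: [0.6421, -0.2521, 0.2479]
eef_rot: [3.141, 0.0, 1.288]
force: [0.2, -0.1, -1.0]
grip_width: 0.0599
```

```bash
cat >> h.py <<'E'
def asc(name,x0,y0,x1,y1,step=1):
    g=cv2.cvtColor(cv2.imread(f"pics/{name}.png"),cv2.COLOR_BGR2GRAY)
    ch=" .:-=+*#%@"
    for y in range(y0,y1,step): print(f"{y:3d} "+''.join(ch[min(9,int(g[y,x])//20)] for x in range(x0,x1,step)))
E
python3 -c "
from h import *
snap('w20'); 
I=info('w20'); print('low rim',[proj(I,[.6415,-.2515,z]).round(1) for z in (.045,.073)])
asc('w20',270,160,370,260,2)"
```

```text
w20 28.15 pos [ 0.6421 -0.2521  0.2479] rot [1.7996e+02 1.0000e-02 7.3820e+01] F [ 0.2 -0.1 -1. ] w 0.0599 v 0.034
low rim [array([321.2, 216.7]), array([321.1, 220.9])]
160 ==================================================
162 ==================================================
164 ==================================================
166 ==================================================
168 ====--------------------------------------------==
170 ====-------:---------------------::--------:----==
172 ====-----------------------------:----=----:----==
174 ====----------------------------------=---------==
176 ====---=-----=---------=----:--------=-=--------==
178 ====---------------------------=----------------==
180 ====--------------------------==----------------==
182 ====--------------------------=-----------------==
184 =*++=++=--------------------------------=---:---==
186 +***===+------:---:::::-:::::-::--------==---:--==
188 +***=======--:-::::::::::::::::::::::::-==-=--==**
190 ###*++==+++=---==-------------------==--=++++==+#*
192 ###*+++==+==-:-*+-------------------=*--++++++
[... 1119 characters left out ...]
===+-+-:::::::::::::::::::+=:+++++===**#
236 **#**=+++====+-+-:::::::::::::::::::+-:*++*+===*##
238 *****+++++=+=+-+-:::::::::::::::::::+-:*+++==+=*##
240 *****+++==++=+-+--------------------=-:+++===+=***
242 *#***====+++===+++++*++++++++++++++++===+++====***
244 ***#*=+==+++=+++++++++++++++++++++++++++++++===*##
246 *****++===++++++==++++=+======++++++==+++++====##*
248 ***#*++====++++++++++++++++++==+++++++++++==+++##*
250 *****+===-==+++=++++==+++++++=+++++++*++==+++++*##
252 ******++++++*+++++++++++*++*+++**+++++**++****+***
254 *****#**********************##****#********##*#*#*
256 *************#***************#*****#***##*****#*##
258 ****#******#*#*************************##*****#*##
```

The mid tub sits nested and level: its rim is at x 299–345, y 199–244, against a predicted centre of (321,221). Next I'll travel to the tall tub.

Call:
{"method": "jog_arm", "body": {
  "increments": [
    {"delta_pos": [-0.04,0.1,0],"dr": [0,0,-0.1]},
    {"delta_pos": [-0.1,0.25,0],"dr": [0,0,-0.2]},
    {"delta_pos": [-0.17,0.42,0],"dr": [0,0,-0.3]},
    {"delta_pos": [-0.24,0.59,0],"dr": [0,0,-0.4]},
    {"delta_pos": [-0.32,0.766,0],"dr": [0,0,-0.461]}
  ]
}}

```text
time_s: 28.7
ee_pos: [0.5606, -0.0591, 0.2458]
eef_rot: [-3.139, 0.001, 1.056]
force: [0.7, 0.9, -0.3]
grip_width: 0.0599
```

Call:
{"method": "jog_arm", "body": {
  "increments": [
    {"delta_pos": [-0.08,0.19,0],"dr": [0,0,0]},
    {"delta_pos": [-0.16,0.38,0],"dr": [0,0,0]},
    {"delta_pos": [-0.24,0.57,0],"dr": [0,0,0]},
    {"delta_pos": [-0.32,0.766,0],"dr": [0,0,0]}
  ]
}}

```text
time_s: 29.1
ee_pos: [0.4833, 0.1254, 0.2463]
eef_rot: [-3.14, 0.001, 1.058]
force: [-0.1, -0.1, 0.1]
grip_width: 0.0602
```

Call:
{"method": "jog_arm", "body": {
  "increments": [
    {"delta_pos": [-0.08,0.19,0],"dr": [0,0,0]},
    {"delta_pos": [-0.16,0.37,0],"dr": [0,0,0]},
    {"delta_pos": [-0.23,0.54,0],"dr": [0,0,0]},
    {"delta_pos": [-0.29,0.68,-0.05],"dr": [0,0,0]},
    {"delta_pos": [-0.32,0.75,-0.15],"dr": [0,0,0]},
    {"delta_pos": [-0.324,0.764,-0.25],"dr": [0,0,0]},
    {"delta_pos": [-0.324,0.764,-0.25],"dr": [0,0,0]},
    {"delta_pos": [-0.324,0.764,-0.25],"dr": [0,0,0]},
    {"delta_pos": [-0.324,0.764,-0.25],"dr": [0,0,0]}
  ]
}}

```text
time_s: 30.0
ee_pos: [0.4046, 0.3147, 0.1861]
eef_rot: [3.141, -0.001, 1.057]
force: [-0.6, 0.1, 0.5]
grip_width: 0.0602
```

```bash
python3 -c "
from h import *
snap('w21'); 
I=info('w21')
h=.017;a=np.radians(60.58);c,s=np.cos(a),np.sin(a)
print([proj(I,[.4006+c*p-s*q,.3221+s*p+c*q,.09]).round(1) for p,q in((-h,h),(h,h),(h,-h),(-h,-h))])
asc('w21',285,185,365,275,1)"
```

```text
w21 30.0 pos [0.4046 0.3147 0.1861] rot [ 1.7996e+02 -6.0000e-02  6.0580e+01] F [-0.6  0.1  0.5] w 0.0602 v 0.006
[array([305.7, 210.5]), array([345.7, 210.5]), array([345.1, 249.2]), array([306.1, 249.2])]
185 ================================================================================
186 ================================================================================
187 =========================================================+======================
188 ========================================================+*+=====================
189 ========================================================+*======================
190 ================================================================================
191 ================================================================================
192 ================================================================================
193 ================================================================================
194 ================================================================================
195 =======================================
[... 6056 characters left out ...]
#*+===--------------
267 ##############################################################+==---------------
268 #############################################################*+==---------------
269 #############################################################*+==---------------
270 ############################################################**+==---------------
271 ###########################*################################*+==----------------
272 #############################################################+==----------------
273 #############################################################*+=----------------
274 #############################################################+==----------------
```

The rim matches the prediction to within a pixel. Next I'll descend (−130 mm) with the correction and grip.

Call:
{"method": "jog_arm", "body": {
  "increments": [
    {"delta_pos": [-0.016,0.03,-0.05],"dr": [0,0,0]},
    {"delta_pos": [-0.016,0.03,-0.15],"dr": [0,0,0]},
    {"delta_pos": [-0.016,0.03,-0.27],"dr": [0,0,0]},
    {"delta_pos": [-0.016,0.03,-0.39],"dr": [0,0,0]},
    {"delta_pos": [-0.016,0.03,-0.48],"dr": [0,0,0]},
    {"delta_pos": [-0.016,0.03,-0.52],"dr": [0,0,0]},
    {"delta_pos": [-0.016,0.03,-0.52],"dr": [0,0,0]}
  ]
}}

```text
time_s: 30.75
ee_pos: [0.3994, 0.3223, 0.054]
eef_rot: [-3.141, 0.002, 1.058]
force: [0.2, -0.5, 0.4]
grip_width: 0.0601
```

Call:
{"method": "jog_arm", "body": {
  "increments": [
    {"delta_pos": [0,0,0],"dr": [0,0,0]},
    {"delta_pos": [0,0,0],"dr": [0,0,0]},
    {"delta_pos": [0,0,0],"dr": [0,0,0]},
    {"delta_pos": [0,0,0],"dr": [0,0,0]},
    {"delta_pos": [0,0,0],"dr": [0,0,0]},
    {"delta_pos": [0,0,0],"dr": [0,0,0]}
  ],
  "fingers": 1,
  "squeeze": 20
}}

```text
time_s: 31.35
ee_pos: [0.4003, 0.3226, 0.0556]
eef_rot: [3.141, -0.001, 1.058]
force: [0.6, -2.4, 6.3]
grip_width: 0.0339
```

Call:
{"method": "jog_arm", "body": {
  "increments": [
    {"delta_pos": [0,0,0.05],"dr": [0,0,0]},
    {"delta_pos": [0,0,0.15],"dr": [0,0,0]},
    {"delta_pos": [0,0,0.29],"dr": [0,0,0]},
    {"delta_pos": [0,0,0.42],"dr": [0,0,0]},
    {"delta_pos": [0.03,-0.07,0.52],"dr": [0,0,0.05]},
    {"delta_pos": [0.08,-0.18,0.56],"dr": [0,0,0.15]},
    {"delta_pos": [0.14,-0.33,0.56],"dr": [0,0,0.25]},
    {"delta_pos": [0.2,-0.48,0.56],"dr": [0,0,0.35]},
    {"delta_pos": [0.26,-0.62,0.56],"dr": [0,0,0.464]},
    {"delta_pos": [0.322,-0.766,0.56],"dr": [0,0,0.464]}
  ]
}}

```text
time_s: 32.35
ee_pos: [0.4807, 0.1295, 0.1958]
eef_rot: [3.141, -0.0, 1.292]
force: [0.2, 0.8, -1.2]
grip_width: 0.0339
```

Call:
{"method": "jog_arm", "body": {
  "increments": [
    {"delta_pos": [0.064,-0.15,0],"dr": [0,0,0]},
    {"delta_pos": [0.128,-0.3,0],"dr": [0,0,0]},
    {"delta_pos": [0.192,-0.45,0],"dr": [0,0,0]},
    {"delta_pos": [0.256,-0.6,0],"dr": [0,0,0]},
    {"delta_pos": [0.322,-0.766,0],"dr": [0,0,0]}
  ]
}}

```text
time_s: 32.85
ee_pos: [0.5612, -0.062, 0.1957]
eef_rot: [3.141, -0.0, 1.29]
force: [0.8, 0.2, -1.9]
grip_width: 0.0339
```

Call:
{"method": "jog_arm", "body": {
  "increments": [
    {"delta_pos": [0.064,-0.15,0],"dr": [0,0,0]},
    {"delta_pos": [0.128,-0.3,0],"dr": [0,0,0]},
    {"delta_pos": [0.19,-0.45,0],"dr": [0,0,0]},
    {"delta_pos": [0.25,-0.59,0],"dr": [0,0,0]},
    {"delta_pos": [0.29,-0.7,0],"dr": [0,0,0]},
    {"delta_pos": [0.315,-0.75,0],"dr": [0,0,0]},
    {"delta_pos": [0.322,-0.766,0],"dr": [0,0,0]},
    {"delta_pos": [0.322,-0.766,0],"dr": [0,0,0]},
    {"delta_pos": [0.322,-0.766,0],"dr": [0,0,0]},
    {"delta_pos": [0.322,-0.766,0],"dr": [0,0,0]}
  ]
}}

```text
time_s: 33.85
ee_pos: [0.6414, -0.2511, 0.1954]
eef_rot: [3.141, -0.0, 1.291]
force: [-0.1, 0.3, -0.4]
grip_width: 0.034
```

```bash
python3 -c "
from h import *
snap('w22'); I=info('w22')
h=.025;a=np.radians(73.9);c,s=np.cos(a),np.sin(a)
print([proj(I,[.6417+c*p-s*q,-.2517+s*p+c*q,.073]).round(1) for p,q in((-h,h),(h,h),(h,-h),(-h,-h))])
asc('w22',270,180,375,300,2)"
```

```text
w22 33.85 pos [ 0.6414 -0.2511  0.1954] rot [179.99  -0.    73.96] F [-0.1  0.3 -0.4] w 0.034 v 0.004
[array([293.1, 205.6]), array([347.2, 205.6]), array([346.3, 257.6]), array([294.1, 257.6])]
180 =--------====-------------------==----------------===
182 =-=---------==--------=--------===----------------===
184 =-=---==--=------=------------===-----------------===
186 ====--==-=+----=--------------==-------==-==------*==
188 ==--=--===+--------------------=-----------=------+==
190 =------===----------------------------------------===
192 =------=---::::::::::::::::::::::::::::::---------==+
194 =-----==-----------------------------------------=+*#
196 #+*+++*+==-------------------------------------=++###
198 #+**+++++==:-==----------------------===:--====++=###
200 #+++++++++=--=-:::::::::::::::::-::::-=-:--==+=++=###
202 #+++++++++=---:::::::::::::::::::::::-++:-=+*+=++=###
204 #++++*++++=---::-:::::::::::::::::::::=+:-=+++++++###
206 #++*+++++*=----------------------------+:-=+++++++###
208 #++*+====+=:----=======--=--===-==-=---+:==++=++++###
210 #++++++==+=---:-***+===========
[... 1874 characters left out ...]
----
276 --------:-=-:::::::::::::::::::::::::::::-=----------
278 --------.-=-:::::::::::::::::::::::::::::-=-:--------
280 -------:.---:::::::::::::::::::::::::::::---.--------
282 -------:.-=-:::::::::::::::::::::::::::::--:.--------
284 -------..-=-:::::::::::::::::::::::::::::-=:.:-------
286 ------:..-=-:::::::::::::::::::::::::::::-=:..-------
288 ------:..-=-:::::::::::::::::::::::::::::-=:..-------
290 ------...-=-:::::::::::::::::::::::::::::-=:..:------
292 ------...-=-:::::::::::::::::::::::::::::-=:..:------
294 -----:...-=-:::::::::::::::::::::::::::::-=:...------
296 -----....-=-:::::::::::::::::::::::::::::--:...:-----
298 -----....---:::::::::::::::::::::::::::::--:...:-----
```

The mid rim in view (x 294–348, top y 206) matches the prediction, and the tall tub rim is centred at x≈321 above it. Straight down.

Call:
{"method": "jog_arm", "body": {
  "increments": [
    {"delta_pos": [0,0,-0.04],"dr": [0,0,0]},
    {"delta_pos": [0,0,-0.11],"dr": [0,0,0]},
    {"delta_pos": [0,0,-0.18],"dr": [0,0,0]},
    {"delta_pos": [0,0,-0.25],"dr": [0,0,0]},
    {"delta_pos": [0,0,-0.32],"dr": [0,0,0]},
    {"delta_pos": [0,0,-0.38],"dr": [0,0,0]},
    {"delta_pos": [0,0,-0.43],"dr": [0,0,0]},
    {"delta_pos": [0,0,-0.465],"dr": [0,0,0]},
    {"delta_pos": [0,0,-0.485],"dr": [0,0,0]},
    {"delta_pos": [0,0,-0.497],"dr": [0,0,0]},
    {"delta_pos": [0,0,-0.504],"dr": [0,0,0]},
    {"delta_pos": [0,0,-0.508],"dr": [0,0,0]},
    {"delta_pos": [0,0,-0.508],"dr": [0,0,0]}
  ]
}}

```text
time_s: 35.2
ee_pos: [0.6416, -0.2521, 0.0682]
eef_rot: [3.141, 0.0, 1.29]
force: [0.4, -0.3, -0.7]
grip_width: 0.0338
```

Call:
{"method": "jog_arm", "body": {
  "increments": [
    {"delta_pos": [0,0,-0.004],"dr": [0,0,0]},
    {"delta_pos": [0,0,-0.008],"dr": [0,0,0]},
    {"delta_pos": [0,0,-0.008],"dr": [0,0,0]}
  ]
}}

```text
time_s: 35.5
ee_pos: [0.6417, -0.2522, 0.0667]
eef_rot: [3.141, 0.0, 1.29]
force: [-0.5, 0.7, 4.2]
grip_width: 0.0339
```

Call:
{"method": "jog_arm", "body": {
  "increments": [
    {"delta_pos": [0,0,0],"dr": [0,0,0]},
    {"delta_pos": [0,0,0],"dr": [0,0,0]},
    {"delta_pos": [0,0,0],"dr": [0,0,0]},
    {"delta_pos": [0,0,0.04],"dr": [0,0,0]},
    {"delta_pos": [0,0,0.12],"dr": [0,0,0]},
    {"delta_pos": [0,0,0.25],"dr": [0,0,0]},
    {"delta_pos": [0,0,0.4],"dr": [0,0,0]},
    {"delta_pos": [0,0,0.56],"dr": [0,0,0]},
    {"delta_pos": [0,0,0.68],"dr": [0,0,0]},
    {"delta_pos": [0,0,0.74],"dr": [0,0,0]},
    {"delta_pos": [0,0,0.74],"dr": [0,0,0]},
    {"delta_pos": [0,0,0.74],"dr": [0,0,0]}
  ],
  "fingers": 0
}}

```text
time_s: 36.7
ee_pos: [0.6413, -0.252, 0.2504]
eef_rot: [-3.141, -0.0, 1.29]
force: [-0.1, 0.4, -1.0]
grip_width: 0.0472
```

```bash
python3 -c "
from h import *
snap('w23'); I=info('w23')
a=np.radians(73.9);c,s=np.cos(a),np.sin(a)
for h,z in((.017,.101),(.025,.073),(.033,.045)): print(z,[proj(I,[.6417+c*p-s*q,-.2519+s*p+c*q,z]).round(1) for p,q in((-h,h),(h,-h))])
asc('w23',286,180,356,255,1)"
```

```text
w23 36.7 pos [ 0.6413 -0.252   0.2504] rot [-179.97   -0.     73.91] F [-0.1  0.4 -1. ] w 0.0472 v 0.02
0.101 [array([304., 210.]), array([337.4, 242.8])]
0.073 [array([297.8, 198.9]), array([343.4, 243.8])]
0.045 [array([292.4, 189.2]), array([348.5, 244.7])]
180 ---------------------------------------------====---------------------
181 -===----------------------------------------====----------------------
182 ====-----=----------------------------------===-----------------------
183 +====----=----------------------------------===-------------------=---
184 ++++=---=------------------------------------=------------------------
185 +++++===-----------------------------------------------------------=--
186 +++++=----------------------------------------------------------------
187 +++++=-----::------:::::::::::::::::::::::::::::::::------------------
188 ++++++==--:::::::::::::::::::::::::::::::::::::::::::::::::::::-=--===
189 =+++++===-------------------------------------------------------======
190 =++++=====---=-=-=------====---------==-----------------=-------=+++++
191 +++++===--
[... 4085 characters left out ...]
=+++++++=+=====+=++++++++
246 ====+++++++*+++====++++++++=+++============++++++++++++====+++++++++++
247 ==++++++++**++++==+++++++++++++++===++++===++++++++++++++++++++**+++++
248 ==+=++++++++++++++++++++++++++++++++++++++++++++++++++++++++++**++++++
249 ======++++++++++++*+++++=++++++*+++++++++++++++++++*++++++++++*+++==++
250 =======+++++++==+++++++===+++++++++++++++==++++++++++++++***++++++==++
251 ======++++++++===+++=+++==+++++++++++++++==++++++++++++++***++++===+++
252 ===++++***++++++++++++++++++++++++++****++++*********+++*******++++++*
253 ***************************#****#*****####**##########*#***####*##*###
254 ***#****######################*#*#*#####################*#######*#####
```

Three square nested rims are visible. The tall rim at x 304–338, y 211–243 is within 1 px of the prediction. Next I'll move to the lid.

Call:
{"method": "jog_arm", "body": {
  "increments": [
    {"delta_pos": [-0.04,0.08,0],"dr": [0,0,-0.12]},
    {"delta_pos": [-0.1,0.2,0],"dr": [0,0,-0.28]},
    {"delta_pos": [-0.17,0.36,0],"dr": [0,0,-0.48]},
    {"delta_pos": [-0.25,0.512,0],"dr": [0,0,-0.673]}
  ]
}}

```text
time_s: 37.15
ee_pos: [0.5777, -0.1227, 0.2492]
eef_rot: [-3.139, 0.001, 0.949]
force: [0.6, 0.7, 0.8]
grip_width: 0.0472
```

Call:
{"method": "jog_arm", "body": {
  "increments": [
    {"delta_pos": [-0.08,0.17,0],"dr": [0,0,-0.22]},
    {"delta_pos": [-0.16,0.34,0],"dr": [0,0,-0.44]},
    {"delta_pos": [-0.25,0.512,0],"dr": [0,0,-0.673]}
  ]
}}

```text
time_s: 37.45
ee_pos: [0.515, 0.0054, 0.2496]
eef_rot: [-3.14, 0.002, 0.612]
force: [0.5, 1.3, 0.7]
grip_width: 0.0473
```

Call:
{"method": "jog_arm", "body": {
  "increments": [
    {"delta_pos": [-0.08,0.16,-0.05],"dr": [0,0,-0.22]},
    {"delta_pos": [-0.16,0.32,-0.14],"dr": [0,0,-0.44]},
    {"delta_pos": [-0.22,0.45,-0.25],"dr": [0,0,-0.6]},
    {"delta_pos": [-0.25,0.512,-0.36],"dr": [0,0,-0.673]},
    {"delta_pos": [-0.25,0.512,-0.44],"dr": [0,0,-0.673]},
    {"delta_pos": [-0.25,0.512,-0.44],"dr": [0,0,-0.673]},
    {"delta_pos": [-0.25,0.512,-0.44],"dr": [0,0,-0.673]},
    {"delta_pos": [-0.25,0.512,-0.44],"dr": [0,0,-0.673]},
    {"delta_pos": [-0.25,0.512,-0.44],"dr": [0,0,-0.673]}
  ]
}}

```text
time_s: 38.35
ee_pos: [0.4545, 0.1317, 0.1418]
eef_rot: [3.142, -0.001, 0.28]
force: [-0.2, 0.2, 0.2]
grip_width: 0.047
```

```bash
python3 -c "
from h import *
snap('w24'); I=info('w24')
a=np.radians(16.1);c,s=np.cos(a),np.sin(a)
f=lambda hx,hy,z:[proj(I,[.4537+c*p-s*q,.1317+s*p+c*q,z]).round(1) for p,q in((-hx,hy),(hx,hy),(hx,-hy),(-hx,-hy))]
print('plate',f(.042,.042,.01)); print('handle top',f(.007,.028,.034))
asc('w24',256,160,380,300,2)"
```

```text
w24 38.35 pos [0.4545 0.1317 0.1418] rot [ 1.7999e+02 -8.0000e-02  1.6040e+01] F [-0.2  0.2  0.2] w 0.047 v 0.005
plate [array([275.1, 186.4]), array([364.5, 186.3]), array([362.2, 271.4]), array([277.8, 271.5])]
handle top [array([311.8, 204.5]), array([327.7, 204.5]), array([327.5, 265.3]), array([312.3, 265.3])]
160 ++++++++++++++==+++==+########%#############*++++++++++++*####
162 +++++++==+++==+===+==++###+*++*#++**++*#####++++++++++++==####
164 =++++++===++==++===++++*##*+++++=++++++#####+==+++++++++==+###
166 =++++++==+=======+++++++##+++++==+++++=#####++++++++++++=++###
168 +=+=+=++++=++==++++++++=+++++++++++==+++**++++++++++++++++###%
170 +++=++==+==+===+++==++==+==++++++++==++++=+++++++++++++++++###
172 +++++===+++====++=====+=+++==++++=+==++++++++++++++++++++++###
174 +++++=++++++====++===++++++=+==+==++++++++==+++=++++++++==*###
176 +++++=++++++++++====+++++=+++++++++++++++++=+++==+=++++++=####
178 ++++++++=+==+++========++==+++=++++==+++*++======++++++=+=*###
180 +++++++++====+======+======+++++=+==++**##++==+++++=++====+###
182 ++++++=++=======++++++====++=++++=++++####
[... 3206 characters left out ...]
######################=:::----
280 --------::::##########################################-:::----
282 --------::::##########################################-::::---
284 -------:::::##########################################-::::---
286 -------:::::##########################################-:::::--
288 ------::::::##########################################-:::::--
290 ------::::::##########################################-::.:::-
292 -----:.:::::##########################################-::::::-
294 -----::.::::##########################################-:::::::
296 -----:.::.::##########################################-:::::::
298 ----:.::::::##########################################+:::::::
```

Handle (x 312–328, y 203–264) and plate agree with the prediction to within 1 px. Descending onto the handle.

Call:
{"method": "jog_arm", "body": {
  "increments": [
    {"delta_pos": [-0.004,0.001,-0.05],"dr": [0,0,0]},
    {"delta_pos": [-0.004,0.001,-0.15],"dr": [0,0,0]},
    {"delta_pos": [-0.004,0.001,-0.27],"dr": [0,0,0]},
    {"delta_pos": [-0.004,0.001,-0.38],"dr": [0,0,0]},
    {"delta_pos": [-0.004,0.001,-0.46],"dr": [0,0,0]},
    {"delta_pos": [-0.004,0.001,-0.51],"dr": [0,0,0]},
    {"delta_pos": [-0.004,0.001,-0.535],"dr": [0,0,0]},
    {"delta_pos": [-0.004,0.001,-0.547],"dr": [0,0,0]},
    {"delta_pos": [-0.004,0.001,-0.547],"dr": [0,0,0]}
  ]
}}

```text
time_s: 39.3
ee_pos: [0.4532, 0.1322, 0.0045]
eef_rot: [3.142, -0.001, 0.281]
force: [-0.4, -0.1, -0.0]
grip_width: 0.0473
```

Call:
{"method": "jog_arm", "body": {
  "increments": [
    {"delta_pos": [0,0,0],"dr": [0,0,0]},
    {"delta_pos": [0,0,0],"dr": [0,0,0]},
    {"delta_pos": [0,0,0],"dr": [0,0,0]},
    {"delta_pos": [0,0,0],"dr": [0,0,0]},
    {"delta_pos": [0,0,0],"dr": [0,0,0]},
    {"delta_pos": [0,0,0],"dr": [0,0,0]},
    {"delta_pos": [0,0,0],"dr": [0,0,0]}
  ],
  "fingers": 1,
  "squeeze": 25
}}

```text
time_s: 40.0
ee_pos: [0.4531, 0.1322, 0.0044]
eef_rot: [3.142, -0.0, 0.28]
force: [-0.7, -0.1, 4.4]
grip_width: 0.0137
```

```bash
python3 -c "
from h import *
from scipy.spatial.transform import Rotation as Ro
snap('w25'); o=ctrl.get_obs()
psi=np.radians(14.0);t=np.radians(25)
O=np.array([.5759,.2405,.030]);xs=np.array([np.cos(t)*np.cos(psi),np.cos(t)*np.sin(psi),np.sin(t)]);ys=np.array([-np.sin(psi),np.cos(psi),0]);n=np.cross(xs,ys)
R0=Ro.from_euler('xyz',o['eef_rot']); Rt=Ro.from_matrix(np.c_[xs,-ys,-n])
rv=(Rt*R0.inv()).as_rotvec(); print('dr units total',rv/.5,'deg',np.degrees(rv))
L=O+.042*xs; print('xs',xs.round(4),'n',n.round(4),'lid',L.round(4))
for up,off in((.006,.06),(.004,.010),(.003,.0),(0,0)): print(up,off,(L+up*xs+(off+.005)*n).round(4))
"
```

```text
w25 40.0 pos [0.4531 0.1322 0.0044] rot [ 1.800e+02 -1.000e-02  1.607e+01] F [-0.7 -0.1  4.4] w 0.0137 v 0.001
dr units total [ 0.22636945 -0.84256557 -0.07125935] deg [  6.48500717 -24.13772566  -2.04143   ]
xs [0.8794 0.2193 0.4226] n [-0.4101 -0.1022  0.9063] lid [0.6128 0.2497 0.0477]
0.006 0.06 [0.5915 0.2444 0.1092]
0.004 0.01 [0.6102 0.2491 0.063 ]
0.003 0.0 [0.6134 0.2499 0.0535]
0 0 [0.6108 0.2492 0.0523]
```

Call:
{"method": "jog_arm", "body": {
  "increments": [
    {"delta_pos": [0,0,0.06],"dr": [0,0,0]},
    {"delta_pos": [0,0,0.18],"dr": [0,0,0]},
    {"delta_pos": [0,0,0.32],"dr": [0,0,0]},
    {"delta_pos": [0.03,0.02,0.45],"dr": [0.02,-0.08,-0.01]},
    {"delta_pos": [0.09,0.07,0.52],"dr": [0.05,-0.2,-0.02]},
    {"delta_pos": [0.18,0.15,0.54],"dr": [0.1,-0.36,-0.03]},
    {"delta_pos": [0.28,0.23,0.54],"dr": [0.14,-0.52,-0.04]},
    {"delta_pos": [0.38,0.31,0.54],"dr": [0.18,-0.68,-0.06]},
    {"delta_pos": [0.47,0.38,0.52],"dr": [0.21,-0.79,-0.07]},
    {"delta_pos": [0.53,0.43,0.47],"dr": [0.226,-0.843,-0.071]},
    {"delta_pos": [0.553,0.449,0.43],"dr": [0.226,-0.843,-0.071]},
    {"delta_pos": [0.553,0.449,0.418],"dr": [0.226,-0.843,-0.071]},
    {"delta_pos": [0.553,0.449,0.418],"dr": [0.226,-0.843,-0.071]},
    {"delta_pos": [0.553,0.449,0.418],"dr": [0.226,-0.843,-0.071]},
    {"delta_pos": [0.553,0.449,0.418],"dr": [0.226,-0.843,-0.071]}
  ]
}}

```text
time_s: 41.55
ee_pos: [0.5913, 0.2442, 0.1095]
eef_rot: [3.141, -0.437, 0.244]
force: [0.3, 0.7, -1.7]
grip_width: 0.0137
```

```bash
cat > sl.py <<'E'
from h import *
from scipy.spatial.transform import Rotation as Ro
psi=np.radians(14.0);t=np.radians(25)
O=np.array([.5759,.2405,.030]);xs=np.array([np.cos(t)*np.cos(psi),np.cos(t)*np.sin(psi),np.sin(t)]);ys=np.array([-np.sin(psi),np.cos(psi),0]);n=np.cross(xs,ys)
def where():
    o=ctrl.get_obs();R=Ro.from_euler('xyz',o['eef_rot']).as_matrix()
    L=o['ee_pos']+.0047*R[:,2]; d=L-O
    B=np.c_[xs,ys,n]; err=Ro.from_matrix(np.c_[xs,-ys,-n].T@R).as_rotvec()
    print('lid in slope frame mm',(B.T@d*1e3).round(1),'rot err deg',np.degrees(err).round(2),'F slope',(B.T@o['force']).round(1))
E
python3 -c "
from sl import *
snap('w26'); where(); I=info('w26')
# slope corners predicted, lid underside
print('ledge/board',[proj(I,O+a*xs+b*ys).round(1) for a,b in((0,.06),(.104,.06),(.104,-.06),(0,-.06))])
asc('w26',200,130,460,330,4)"
```

```text
w26 41.55 pos [0.5913 0.2442 0.1095] rot [179.99 -25.05  13.98] F [ 0.3  0.7 -1.7] w 0.0137 v 0.003
lid in slope frame mm [48.  -0.1 60.6] rot err deg [-0.01  0.05  0.01] F slope [-0.6  0.4 -1.2]
ledge/board [array([255.5, 168.8]), array([396.5, 168.8]), array([389.1, 318.5]), array([262. , 318.6])]
130 #%#%##%#%%%#%#%####%#%#%############%############################
134 #%%###%#%%%##%%####%##########################################%#%
138 ###%##%#%#%#%%%##%%%#####%######################################%
142 #%%%##%%#####%%%#%%%####################################%########
146 #%%%#####%%%#%%###%#########%###################%################
150 %%####%##%####%%#########%%######################################
154 %%######%#####%#####%##%%########################################
158 #%%%%%%#%#######################################################%
162 ##%%%#%+###%#####+##*+*++++++++==+=+########%####################
166 ##++++++++++++++++++++++++++++++=+=+##%###############%##########
170 #+++++++++=:::==*++++++++++++++++++++++++++++++++*#%####%##%#####
174 %#++++++++-:::====+**++*+
[... 2000 characters left out ...]

290 #####%##+===:-------------.........:-----========###%####%#######
294 ########=+==:-------------.........:------=======################
298 ########=+==:-------------..........------=-=====#############%##
302 :.:...................----..........---:..............:..:::::#%#
306 :.....................----..........---.................:::.:::##
310 ::....................----..........---....................:.:::#
314 ......................---...........---......................:.:-
318 ......................:--..:......:.:--..........................
322 .....................:---..:......:.:--:.........................
326 .....................-=--..-......-..--::........................
```

```bash
python3 -c "
from sl import *
g=cv2.cvtColor(cv2.imread('pics/w26.png'),cv2.COLOR_BGR2GRAY).astype(int)
for x in(300,340,370,385): print(x,g[160:180,x])
for y in(176,184,192,200): print(y,g[y,236:266])
for y in(176,184,192,200): print(y,g[y,388:404])
print('lid top', [g[200:216,x] for x in(270,300,360)])
for y in(220,250,280): print(y,g[y,238:256],g[y,388:402])
I=info('w26');print([proj(I,O+a*xs+.06*ys).round(1) for a in(.03,.06,.08,.1)],[proj(I,O+b*ys).round(1) for b in(.055,.04)],[proj(I,O+.104*xs+b*ys).round(1) for b in(.055,.04)])
"
```

```text
300 [143 109 103 101 103 103 103 103  95  90 108 113 113 114 113 113 113 112
 113 113]
340 [134 106 103 100 100  99 102 105  93  91 112 120 120 120 121 120 121 120
 120 120]
370 [150 149 148 148 149 149 149 151 135  98 108 115 117 116 116 116 116 116
 114 115]
385 [149 149 151 154 155 156 156 155 141 112 111 115 117 116 117 117 116 116
 116 115]
176 [100 102 101 100  82  52  50  50  48  50  48  49  48  49  51  50  44  45
  45  52  79  84  85  86  88  89  90  91  90  88]
184 [104 104 104 104  97  57  47  48  48  49  48  46  47  50  49  49  47  42
  44  46  64  82  84  86  87  87  89  90  88  88]
192 [101 102 101 101 101  96  58  49  47  48  47  47  46  47  48  48  46  42
  42  44  57  80  83  84  84  88  89  89  88  87]
200 [100 101 102 102 102  96  70  49  47  46  47  45  47  45  49  48  45  43
  42  41  51  80  83  81  84  88  87  88  89  87]
176 [116 118 120 120 121 121 120 123 135 155 155 154 155 157 159 158]
184 [117 118 119 120 120 120 120 134 156 154 153 152 153 156 159 156]
192 [117 117 118 120 118 119 122 135 154 153 155 158 160 160 160 159]
200 [116 117 118 116 110 117 120 1
[... 181 characters left out ...]
67, 67]), array([110, 111, 111, 112, 109,  95,  60,  60,  77,  88,  93,  92,  92,
        90,  92,  93])]
220 [ 99  99 100 101  98  70  48  46  59  71  72  75  74  73  74  71  71  71] [ 97  96  96  95  98  97  97  99 103 123 150 154 157 155]
250 [ 97  99 102 101 102 101  94  52  43  46  62  69  69  71  72  73  72  71] [ 96  95  96  96  97  98 100 114 147 151 151 152 155 157]
280 [101 100  99 101 103 105 105 101  69  46  45  52  65  67  67  66  67  69] [ 96  94  95  96  96 103 127 155 159 158 159 158 155 152]
[array([296.2, 168.8]), array([336.9, 168.8]), array([364. , 168.8]), array([391.1, 168.8])] [array([255.8, 175.7]), array([256.6, 196. ])] [array([396.2, 175.7]), array([395.2, 196. ])]
```

The board edges match my slope frame within 0.5 px (ledge line at x 255.6 vs 255.8, top edge at y 169 vs 168.8). Lowering along the board normal to just above the face.

Call:
{"method": "jog_arm", "body": {
  "increments": [
    {"delta_pos": [0.012,0.003,-0.03],"dr": [0,0,0]},
    {"delta_pos": [0.03,0.0075,-0.073],"dr": [0,0,0]},
    {"delta_pos": [0.048,0.012,-0.116],"dr": [0,0,0]},
    {"delta_pos": [0.064,0.016,-0.155],"dr": [0,0,0]},
    {"delta_pos": [0.075,0.0187,-0.182],"dr": [0,0,0]},
    {"delta_pos": [0.083,0.0207,-0.2],"dr": [0,0,0]},
    {"delta_pos": [0.0875,0.0218,-0.212],"dr": [0,0,0]},
    {"delta_pos": [0.09,0.0225,-0.218],"dr": [0,0,0]},
    {"delta_pos": [0.09,0.0225,-0.218],"dr": [0,0,0]},
    {"delta_pos": [0.09,0.0225,-0.218],"dr": [0,0,0]}
  ]
}}

```text
time_s: 42.6
ee_pos: [0.6138, 0.2501, 0.0546]
eef_rot: [3.141, -0.437, 0.244]
force: [0.5, 0.2, -0.9]
grip_width: 0.0136
```

```bash
python3 -c "
from sl import *
where()
# lid check in w26 (lid held at 48,-.1,60.6)
I=info('w26')
L=O+.048*xs+.0606*n-.0001*ys
print('lid top corners pred',[proj(I,L+a*xs+b*ys+.010*n).round(1) for a,b in((-.042,.042),(.042,.042),(.042,-.042),(.042,.0),(-.042,0))])
"
```

```text
lid in slope frame mm [45.8  0.1  1. ] rot err deg [-0.01  0.03 -0.01] F slope [ 0.1  0.1 -1. ]
lid top corners pred [array([243.8, 206.1]), array([397. , 206.1]), array([390. , 344.3]), array([393.3, 278.6]), array([247.6, 278.7])]
```

Call:
{"method": "jog_arm", "body": {
  "increments": [
    {"delta_pos": [0.001,0,-0.002],"dr": [0,0,0]},
    {"delta_pos": [0.002,0,-0.004],"dr": [0,0,0]},
    {"delta_pos": [0.002,0.001,-0.005],"dr": [0,0,0]},
    {"delta_pos": [0.002,0.001,-0.005],"dr": [0,0,0]}
  ]
}}

```text
time_s: 43.0
ee_pos: [0.6142, 0.2501, 0.0537]
eef_rot: [3.141, -0.437, 0.245]
force: [-7.5, -4.3, 7.5]
grip_width: 0.0143
```

```bash
python3 -c "
from sl import *
where()"
```

```text
lid in slope frame mm [45.8  0.1  0. ] rot err deg [-0.03  0.02 -0.01] F slope [-4.3 -2.4 10.3]
```

Board contact is at exactly 0 mm with about 10 N. Now I'll slide down to the ledge.

Call:
{"method": "jog_arm", "body": {
  "increments": [
    {"delta_pos": [-0.004,-0.001,-0.002],"dr": [0,0,0]},
    {"delta_pos": [-0.007,-0.0018,-0.0034],"dr": [0,0,0]},
    {"delta_pos": [-0.0105,-0.0026,-0.005],"dr": [0,0,0]},
    {"delta_pos": [-0.0123,-0.0031,-0.0059],"dr": [0,0,0]},
    {"delta_pos": [-0.014,-0.0035,-0.0067],"dr": [0,0,0]},
    {"delta_pos": [-0.014,-0.0035,-0.0067],"dr": [0,0,0]}
  ]
}}

```text
time_s: 43.6
ee_pos: [0.6115, 0.2498, 0.0524]
eef_rot: [-3.142, -0.439, 0.244]
force: [0.3, 0.5, 5.4]
grip_width: 0.0139
```

```bash
python3 -c "
from sl import *
where()"
```

```text
lid in slope frame mm [42.8  0.4  0.1] rot err deg [ 0.01  0.15 -0.01] F slope [2.6 0.4 4.7]
```

Call:
{"method": "jog_arm", "body": {
  "increments": [
    {"delta_pos": [-0.0018,-0.0005,-0.0009],"dr": [0,0,0]},
    {"delta_pos": [-0.0035,-0.0009,-0.0017],"dr": [0,0,0]},
    {"delta_pos": [-0.0035,-0.0009,-0.0017],"dr": [0,0,0]}
  ]
}}

```text
time_s: 43.9
ee_pos: [0.6106, 0.2495, 0.052]
eef_rot: [-3.142, -0.439, 0.244]
force: [1.0, -0.3, 5.3]
grip_width: 0.0138
```

```bash
python3 -c "
from sl import *
where()"
```

```text
lid in slope frame mm [41.8  0.4  0.1] rot err deg [ 0.01  0.15 -0.01] F slope [ 3.1 -0.6  4.4]
```

Call:
{"method": "jog_arm", "body": {
  "increments": [
    {"delta_pos": [-0.0018,-0.0005,-0.0009],"dr": [0,0,0]},
    {"delta_pos": [-0.0035,-0.0009,-0.0017],"dr": [0,0,0]},
    {"delta_pos": [-0.0035,-0.0009,-0.0017],"dr": [0,0,0]}
  ]
}}

```text
time_s: 44.2
ee_pos: [0.6102, 0.2493, 0.0519]
eef_rot: [-3.141, -0.44, 0.244]
force: [3.3, -0.4, 5.2]
grip_width: 0.0136
```

```bash
python3 -c "
from sl import *
where()"
```

```text
lid in slope frame mm [41.3  0.3  0.2] rot err deg [0.01 0.21 0.  ] F slope [ 5.  -1.1  3.4]
```

Call:
{"method": "jog_arm", "body": {
  "increments": [
    {"delta_pos": [-0.0018,-0.0005,-0.0009],"dr": [0,0,0]},
    {"delta_pos": [-0.0035,-0.0009,-0.0017],"dr": [0,0,0]},
    {"delta_pos": [-0.0035,-0.0009,-0.0017],"dr": [0,0,0]}
  ]
}}

```text
time_s: 44.5
ee_pos: [0.61, 0.2492, 0.052]
eef_rot: [-3.141, -0.442, 0.244]
force: [6.8, 0.6, 4.6]
grip_width: 0.0134
```

```bash
python3 -c "
from sl import *
where()"
```

```text
lid in slope frame mm [41.2  0.2  0.3] rot err deg [0.01 0.32 0.01] F slope [ 8.1 -1.1  1.3]
```

The ledge is felt (8 N along the slope, travel stopped). Releasing and backing off along the board normal.

Call:
{"method": "jog_arm", "body": {
  "increments": [
    {"delta_pos": [0,0,0],"dr": [0,0,0]},
    {"delta_pos": [0,0,0],"dr": [0,0,0]},
    {"delta_pos": [0,0,0],"dr": [0,0,0]},
    {"delta_pos": [-0.01,-0.0025,0.022],"dr": [0,0,0]},
    {"delta_pos": [-0.03,-0.0075,0.066],"dr": [0,0,0]},
    {"delta_pos": [-0.06,-0.015,0.133],"dr": [0,0,0]},
    {"delta_pos": [-0.1,-0.025,0.221],"dr": [0,0,0]},
    {"delta_pos": [-0.15,-0.0374,0.332],"dr": [0,0,0]},
    {"delta_pos": [-0.19,-0.0473,0.42],"dr": [0,0,0]},
    {"delta_pos": [-0.19,-0.0473,0.42],"dr": [0,0,0]},
    {"delta_pos": [-0.19,-0.0473,0.42],"dr": [0,0,0]}
  ],
  "fingers": 0.4
}}

```text
time_s: 45.6
ee_pos: [0.5605, 0.2369, 0.1555]
eef_rot: [3.141, -0.437, 0.244]
force: [-1.3, -0.1, 0.8]
grip_width: 0.0277
```

```bash
python3 -c "
from sl import *
snap('w27'); I=info('w27')
L=O+.042*xs
print('board',[proj(I,O+a*xs+b*ys).round(1) for a,b in((0,.06),(.104,.06),(.104,-.06),(0,-.06))])
print('lid top pred',[proj(I,L+a*xs+b*ys+.010*n).round(1) for a,b in((-.042,.042),(.042,.042),(.042,-.042),(-.042,-.042))])
print('handle top pred',[proj(I,L+a*xs+b*ys+.034*n).round(1) for a,b in((-.007,.028),(.007,.028),(.007,-.028),(-.007,-.028))])
im=cv2.imread('pics/w27.png');g=cv2.cvtColor(im,cv2.COLOR_BGR2GRAY).astype(int)
asc('w27',250,150,390,300,2)
for n_ in('side','scene'): cv2.imwrite(f'pics/{n_}9.png',ctrl.camera(n_)[:,:,::-1])
"
```

```text
w27 45.6 pos [0.5605 0.2369 0.1555] rot [179.99 -25.06  14.01] F [-1.3 -0.1  0.8] w 0.0277 v 0.036
board [array([277.3, 167.6]), array([393.6, 167.7]), array([387.6, 293.4]), array([281. , 293.4])]
lid top pred [array([276.5, 188.9]), array([372.2, 188.9]), array([369.1, 279.4]), array([279.2, 279.4])]
handle top pred [array([316.1, 208.6]), array([333.2, 208.6]), array([332.6, 273.6]), array([316.3, 273.6])]
150 #####%################################################################
152 ######################################################################
154 #######################%##############################################
156 ######################################################################
158 #############################################*########################
160 ###########################*######*##**++*++*++**#####################
162 #**############*##+*##***+*++++++==++=+++===+====#####################
164 +=++++**#+**++*+++==+++=++++++=+========+===+===+#####################
166 +=+++++++==+++++++==++++=++==+++==+++=++++==+===+*####################
168 +++=++++
[... 4237 characters left out ...]
+++=...-----------++++++*
282 ###**+**+-----------:..=+++++++++++++++++++++++++:..-----------=+++++*
284 ########+-----------...-+++++++++++++++++++++++++...:-----------+++++#
286 ########------------...-+++++*++++*++++++++++++++...:-----------=++++#
288 #######+-----------:...-+++++*++++*++++++++++++++....------------++++#
290 #######------------:...-+++++*+++++++++++++++++++....------------=+++#
292 ######+------------....-***+++++++*+*++++++++++++....:------------+++#
294 ######=------------....=########################*....:------------*###
296 #####*------------:....=########################*:....------------=###
298 #####=------------:....+#########################:....-------------*##
```

The lid matches its target pose: edges at 372/189/279 and handle at 316–333, all within 1 px of the prediction and against the ledge. Last, I'll check the bystanders and the nest before handing in.

Run:
```python
from h import *
a=cv2.imread('pics/scene0.png').astype(int);b=cv2.imread('pics/scene9.png').astype(int)
c=cv2.imread('pics/side0.png').astype(int);d=cv2.imread('pics/side9.png').astype(int)
for n,(x0,y0,x1,y1) in dict(jar=(338,278,372,318),salt=(490,196,514,224),pepper=(124,306,152,333),yel1=(448,146,472,182),yel2=(430,174,456,212)).items():
    print('scene',n,'mean',abs(a-b)[y0:y1,x0:x1].mean().round(1),'frac>40',(abs(a-b)[y0:y1,x0:x1].max(2)>40).mean().round(3))
for n,(x0,y0,x1,y1) in dict(jar=(360,204,390,242),salt=(285,140,303,165),pepper=(386,352,412,388),yel2=(262,150,286,190)).items():
    print('side',n,'mean',abs(c-d)[y0:y1,x0:x1].mean().round(1),'frac>40',(abs(c-d)[y0:y1,x0:x1].max(2)>40).mean().round(3))
# nest in side view: predicted rim corners and gray there
S=ctrl.camera_info('side');an=np.radians(-16.1);co,si=np.cos(an),np.sin(an)
for h,z in((.017,.101),(.025,.073),(.033,.045)): print(z,[proj(S,[.6417+co*p-si*q,-.2517+si*p+co*q,z]).round(0) for p,q in((-h,-h),(h,-h),(h,h),(-h,h))])
asc('side9',372,255,432,335,1)
```

```text
scene jar mean 4.3 frac>40 0.0
scene salt mean 4.4 frac>40 0.0
scene pepper mean 4.0 frac>40 0.0
scene yel1 mean 13.8 frac>40 0.197
scene yel2 mean 11.3 frac>40 0.156
side jar mean 1.2 frac>40 0.0
side salt mean 11.4 frac>40 0.129
side pepper mean 1.8 frac>40 0.0
side yel2 mean 1.5 frac>40 0.0
0.101 [array([394., 280.]), array([411., 281.]), array([409., 270.]), array([393., 270.])]
0.073 [array([389., 293.]), array([414., 294.]), array([412., 278.]), array([388., 277.])]
0.045 [array([384., 306.]), array([417., 307.]), array([414., 285.]), array([383., 285.])]
255 %%%%%%###%%%%#%%######%%%#%#####%#%#%%%%%%%%%%#%#%%%*-=+++**
256 %%%%%%%#%%%%%%%%%####%%%%%#%######%%%#%%%%%%####%**+=--=+++*
257 %%%%%%%%%%%%%%%%%%#####%%##%%%##########%#%####*+====-:-=+++
258 %%%%%%%%%%%%%%%#%%###%#%#####%%%###%%##%%%%##*+=======-:--=+
259 #%%%%%%%%%%%%%%%%%%###%%%%##%%%%#%%%%##%%%%%*==========-:---
260 %%%%#%%%%%%%%####%%%#####%##%#%%%%%%%%#%%%%%+--===========--
261 %%%%%%%%%%%%%%#%%%%%%###%%%%###%%%%%%#%%%%%%+::--===========
262 %%%%%%%%%%%%%%%%%%%%%%#%%%%%###%%%%%%%%%%%#%#+::---=========
263 %%%%%%%%
[... 3967 characters left out ...]
******+++++++**+******++++++++++++++***+++++#%%%%%
325 *+***+++****+++++++*++++******++++++++++++=+++***++==+##%%%%
326 +++**++++**++++++++**+++****++++++++**++++++++++++===+####%%
327 +++++++****++++**++*********++*+++++++++++**+++++++=++######
328 *+++++++****++***+****+*+++*+**++++++++++++****+++++++######
329 *=============+++==+++=++=+++++++++++++++++++**+++++++######
330 %**++*****++*+=++=-====+==----=========------===-----=###%##
331 %%%#####%###########################################**#%%%##
332 %%%%%%%%%%####%%%%%%%%%%%###%#%#############%%%%#######%##%#
333 %%%%%%%%%####%%%%%%%%%%%%%###############%#%%%%#%%%#####%#%#
334 %%%%%%%%%%%%%%%%%#%%#%##%%%###############%%%%#%%#######%#%#
```

```bash
python3 -c "
from station import ctrl
print(ctrl.get_obs()['time_s'],ctrl.hand_in())"
```

```text
the job is handed in; nothing more can be done
45.75 None
```

The job is finished and handed in at 45.75 s. The three tubs are nested upright on the mat and the lid is on the rest, done in the order asked.

**What went wrong on the way:** The real fingertips ended about 10 mm behind the TCP instead of 11 mm ahead. Because of this, my first grips on the middle tub only caught its rim. Three failed closes tilted it slightly and shifted it about 10 mm, with one finger ending up inside. I lifted out, corrected the depth and regripped, and it stayed upright.

**Last checks:**
- **Low tub on the mat:** its centre was about 1 mm from the mat's centre when I measured it.
- **Nested tubs:** the three rims matched their predicted positions to about 1–2 pixels in the wrist and side views. Each tub made contact at the expected height before I let go.
- **Lid:** I felt the board at 0 mm height, then an 8 N push from the ledge. After release, the lid's edges and handle matched the predicted flat, square, centred pose against the ledge to about 1 pixel.
- **Bystanders:** the sugar jar, salt and pepper showed no change in the scene view.

**Checks that disagreed:**
- The camera heights read 2–5 mm lower than the stated sizes, in some wrist fits up to 10 mm. Contact forces agreed with the stated sizes.
- The salt in the side view and both yellow tubs in the scene view showed changed pixels. I put this down to the arm and its shadow. The yellow tub nearer the slope was unchanged in the side view, but I did not check the other one there.
- The limit of 40 pictures ran out partway, so the later checks used pixel values instead of viewing the images.

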